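# Close the sample canister and take off its dust cover

## Robot

A 7-joint arm with a two-finger parallel gripper is mounted at the origin on the work surface. World frame = base frame: x ahead of the robot, y to its left, z up, the work surface at z = 0. Lengths are in m, angles in rad, forces in N, time in s.
With the tool pointing down it reaches from about 0.4 to 0.9 m from the base axis. Payload 5.6 kg.
Tool frame: the origin (TCP) lies on the centre line of the jaws, within the pads' length; the fingertips stand ctrl.tip_extent ahead of it and the grasp point (between the pads) lies 3 mm ahead of it (ctrl.tip_extent is the distance from the TCP to the fingertips, in m); z points along the fingers, x is the direction in which the jaws open and shut, and the axes are right-handed (so a half turn about z gives the same grasp; the last joint's range is limited). The gripper opens to 92 mm and grips with 3 to 60 N. Pads are 20 mm wide; open, the fingers measure 128 mm over their backs; the gripper's body (75 mm by 189 mm) begins 69 mm behind the grasp point.
Start: joints at [-1.163, 0.468, -0.012, 1.603, 0.006, 1.071, -0.056], TCP at [0.283, 0.585, 0.208] pointing down, gripper open.
Joint ranges: [-2.53, 2.53], [-0.31, 2.02], [-1.57, 1.55], [0.28, 2.44], [-1.29, 4.43], [0.15, 1.84], [-2.92, 2.92]. Speed limits (rad/s): [2.57, 2.57, 3.14, 3.14, 3.14, 3.14, 3.14].

## Interface

Orientations are given as a rotation vector (axis times angle).
In Python, from workcell import ctrl gives the robot as it stands.
- The arm moves only by the tool send_rows, never from a script. Its argument "motion" is a list of rows, each an object with "delta_pos": the shift along the tool's x, y, z scaled (see below), a list of three; "turn": the turn, a rotation vector about the tool's x, y, z scaled (see below), a list of three; "grip": the gripper command: -1 is shut, 1 is fully open, values between are in proportion. A call has 1 to 20 rows; each row is the pose to reach, as a shift and turn from the pose commanded when the call began, along the tool's axes at that moment, turning the shorter way round; what a row does not reach only later rows make up. The controller multiplies each number of a shift by 400 mm and each number of a turn by pi rad. A row lasts 1/8 s, in which the tool goes at most 62.5 mm and 10.7 degrees, less where a joint would pass 70% of its speed; a pose out of reach is approached as far as the arm can. A call with a number of a shift or a turn outside -1 to 1 is refused whole. A call with a gripper value outside its range is refused whole. The fingers move at their own pace and stop on an object; the grip force is fixed at half the most. Time passes only in rows, so rows that repeat a pose let the fingers close. It gives the time, the measured TCP pose, the force and the opening at its end, in the units of the state.
- ctrl.state(): the state, without advancing time (a new reading comes with each control period).
- ctrl.get_image(name): name is "scene" or "top" or "wrist"; returns a dict with "image" (480x640x3 uint8, blue, green, red), "K" (3x3 intrinsics, pixels), "view" (4x4, takes a point from world to camera coordinates); the wrist camera has in their place "hand_eye" (4x4, takes a point from camera to tool coordinates, whose origin is the TCP and whose axes are the tool frame's). Camera axes: x right, y down, z forward; pixel columns grow to the right and rows downward; lengths in m; the calibration is good to about 2 mm. The wrist camera is an equidistant fisheye: a pixel r from the principal point sees the ray r / f radians off the axis. A picture is of the moment at which its call begins: read the wrist's pose just before it. There is no depth.
- ctrl.hand_in(): hands the job in, once; it reports no verdict.
The state is a dict: "time_s": time; "joints": joint angles; "dq": joint speeds; "joint_efforts": joint torques, N m; "ee_pos": TCP position; "ee_rot": TCP orientation; "force": force on the tool from outside, world axes, zero at the start; "ft_torque": the same for the moment, N m; "gripper_width": opening from 0.0 (shut) to 1.0 (fully open).
Only numpy, scipy, OpenCV 4.12 (cv2) and the standard library are available. Lean on these libraries where they do the work, as an engineer would, in place of code of your own. Each camera call takes 0.05 s, during which the arm holds its last target.

## Task

Take the orange scoop off the mouth of the steel canister and lay it flat in the green tray. Then carry the two nested lids together, by the yellow stem of the white inner lid, lower them gently into the canister's mouth until the inner lid is seated, and let go of the stem. Finally take the blue dust cover by its square collar, lift it alone until it is at least 5 cm clear of the stem's tip, leaving the inner lid seated and undisturbed, and finish while still holding the cover there above the canister; never part the cover from the inner lid before that lid is seated, and do not shift the canister or the bottle, beaker and balance.

Things in the scene. Friction and masses are not known exactly. Their poses are not given: they have to be found in the camera images.
- canister: Open round steel canister, 120 mm outside diameter, mouth 104 mm inside diameter, rim 80 mm above its base, 2.5 kg, standing loose on the bench. Origin at the centre of its underside, z up. Empty, inner floor 6 mm above its base.
- tray: Green open tray, 250 x 160 mm outside (long side along its x axis), walls 25 mm high and 4 mm thick, floor 4 mm thick, 1.2 kg. Origin at the centre of its underside, z up.
- scoop_center (a point): Centre of the orange scoop's length, half-way up (7 mm above its underside). Straight handle, 14 mm wide (y) and 14 mm high (z), from x = -95 to +40 mm; pan, 40 mm wide and 14 mm high, from there to x = +95 mm. Lies flat across the canister's rim at the start. About 60 g, balances near this point: pinch the handle here across its width.
- scoop: The orange scoop's  same axes as point scoop_center, origin 7 mm below it, on the underside.
- stem (a point): Centre of the free part of the inner lid's yellow square stem (16 x 16 mm, sides along x and y, z up). Tip 16 mm above this point; top of the blue collar 16 mm below it while nested. Plug underside 63 mm, flange underside 49 mm below it: with the inner lid seated this point is 129 mm above the canister's base. Lifting by the stem brings the cover along, as it rests on the flange.
- inner_lid: White inner lid, about 0.25 kg: same axes as point stem, origin 63 mm below it at the centre of the plug's underside. Plug 98 mm in diameter, narrowing to 88 mm at its underside, 14 mm deep; above it a flange 120 mm in diameter, 4.5 mm thick, which rests on the canister's rim when seated, and a square step 1.5 mm high under the cover. At the start the plug stands on the bench, cover on top.
- collar (a point): Centre of the blue cover's square collar: a tube 40 x 40 mm outside (sides along x and y), 30 x 30 mm inside, 22 mm high, so its top is 11 mm above and the cover's flat plate 11 mm below this point. The stem passes freely through and stands out 32 mm above it. While nested this point is 27 mm below point stem; the collar may be turned up to 0.35 rad against the stem.
- cover: Blue dust cover (outer lid), about 0.18 kg: same axes as point collar, origin 16 mm below it at the centre of the plate's underside. Plate 132 mm in diameter, 5 mm thick, with a 5 mm rim hanging below around the inner lid's flange (3 mm play); it rests loose on the step of that flange.
- bottle: Bystander: clear bottle with blue cap, 60 mm diameter, 130 mm high; origin at the centre of its underside.
- beaker: Bystander: empty clear beaker, 68 mm diameter, 85 mm high; origin at the centre of its underside.
- balance: Bystander: blue bench balance with a round steel pan, 120 x 150 mm, 62 mm high; origin at the centre of its underside.
Things that resemble listed ones, but are neither listed nor needed, are in the scene too. Several things look just like the inner_lid: the one meant starts farthest to the robot's right.

How it is judged:
By the outcome, as a careful person would: the job done as asked, in the order asked, and still so for the second after the job is handed in, while the arm keeps its last pose, push and grip.
It also fails if it takes over 67 s, if anything falls off the work surface, if the arm or the gripper's body presses on something with over 40 N, if the wrist force passes 120 N, or if a joint passes its speed limit or range.

## Working session

There is one attempt and no reset: what is moved stays moved. The work goes in short steps, Python scripts to look and compute and a tool call to move; the robot and the scene stay as the last step left them, time stands still between calls to the robot, and variables do not carry over. Pictures are saved under pics/ and viewed, and the job is handed in when it is done.

Besides the shell and the picture viewer there is one more tool, called by a JSON object that holds its "op" and its "data", one argument or row to a line. send_rows: Moves the arm, as the interface text tells. Shifts and turns lie within -1 to 1; 1 stands for 400 mm of shift or pi rad of turn. Its arguments: {"type":"object","properties":{"motion":{"type":"array","items":{"type":"object","properties":{"delta_pos":{"type":"array","items":{"type":"number","minimum":-1,"maximum":1}},"turn":{"type":"array","items":{"type":"number","minimum":-1,"maximum":1}},"grip":{"type":"number"}}}}},"required":["motion"]}

```bash
mkdir -p pics; ls
cat > h.py <<'E'
import numpy as np, cv2
from workcell import ctrl
from scipy.spatial.transform import Rotation as R
def grab(n,f):
    s=ctrl.state(); d=ctrl.get_image(n); cv2.imwrite('pics/'+f+'.png',d['image']); d['s']=s
    np.savez('pics/'+f+'.npz',**{k:d[k] for k in d if k!='s'},ee=s['ee_pos'],rot=s['ee_rot']); return d
def ray(d,u,v):
    K=d['K']
    if 'view' in d:
        V=np.array(d['view']);c=-V[:3,:3].T@V[:3,3]
        return c,V[:3,:3].T@np.linalg.inv(K)@[u,v,1]
    x=(u-K[0][2]);y=(v-K[1][2]);f=K[0][0];r=np.hypot(x,y);t=r/f
    k=np.array([np.sin(t)*x/max(r,1e-9),np.sin(t)*y/max(r,1e-9),np.cos(t)])
    H=np.array(d['hand_eye']);Rw=R.from_rotvec(d['rot']).as_matrix()
    return Rw@H[:3,3]+d['ee'],Rw@H[:3,:3]@k
def onz(d,u,v,z):
    c,k=ray(d,u,v);return (c+k*(z-c[2])/k[2])
def load(f): return dict(np.load('pics/'+f+'.npz'))
E
python3 - <<'E'
from h import *
print(ctrl.state(),ctrl.tip_extent)
for n in ['scene','top','wrist']:
    d=grab(n,n+'0'); 
    if 'view' in d: print(n,d['K'],d['view'])
    else: print(d['K'],d['hand_eye'])
E
```

```text
pics
{'time_s': 0.0, 'joints': array([-1.16302381,  0.46836594, -0.01156563,  1.6036085 ,  0.00600682,
        1.0713902 , -0.05633012]), 'dq': array([ 0.00065833, -0.00031193, -0.00010599, -0.00016616,  0.00149776,
       -0.00065492, -0.00017323]), 'joint_efforts': array([-6.40176258e-04, -5.20567703e+01, -1.32821576e-02, -2.43756312e+01,
       -5.68413350e-02,  1.72385015e-02,  1.46695324e-04]), 'ee_pos': array([0.28301122, 0.5845036 , 0.20685389]), 'ee_rot': array([ 2.66092988e+00,  1.66808287e+00, -2.18368586e-03]), 'force': array([-0.4151652 , -0.28315459, -1.06439583]), 'ft_torque': array([0.07204042, 0.00125249, 0.01915789]), 'gripper_width': 0.9994918130383494} 0.022
scene [[436.87076289   0.         320.91863757]
 [  0.         436.87076289 241.13197675]
 [  0.           0.           1.        ]] [[-0.3698651   0.92899168  0.01320138  0.1856394 ]
 [ 0.72325246  0.29681373 -0.6235443  -0.32514588]
 [-0.58318581 -0.22107934 -0.78167655  1.12640253]
 [ 0.          0.          0.          1.        ]]
top [[541.52389657   0.         326.26629462]
 [  0.         541.52389657 242.81336007]
 [  0.           0.           1.        ]] [[ 0.00887617 -0.99988207 -0.01253226  0.01857888]
 [-0.9948017  -0.00755827 -0.10155026  0.54282035]
 [ 0.10144357  0.01336849 -0.99475147  0.8491616 ]
 [ 0.          0.          0.          1.        ]]
[[371.64829954   0.         321.30970229]
 [  0.         371.64829954 240.02693038]
 [  0.           0.           1.        ]] [[ 9.99999212e-01 -1.23031264e-03  2.51166771e-04 -5.17794781e-06]
 [ 1.11871200e-03  9.63754564e-01  2.66788096e-01 -7.43961263e-02]
 [-5.70295890e-04 -2.66787605e-01  9.63755181e-01 -1.76763201e-01]
 [ 0.00000000e+00  0.00000000e+00  0.00000000e+00  1.00000000e+00]]
```

View pics/top0.png

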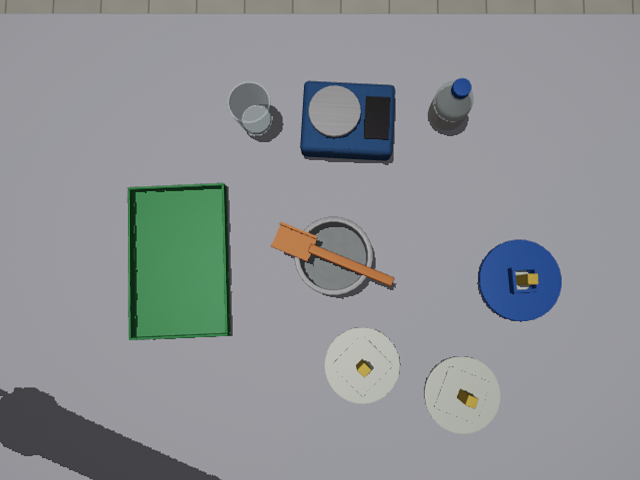

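View pics/scene0.png

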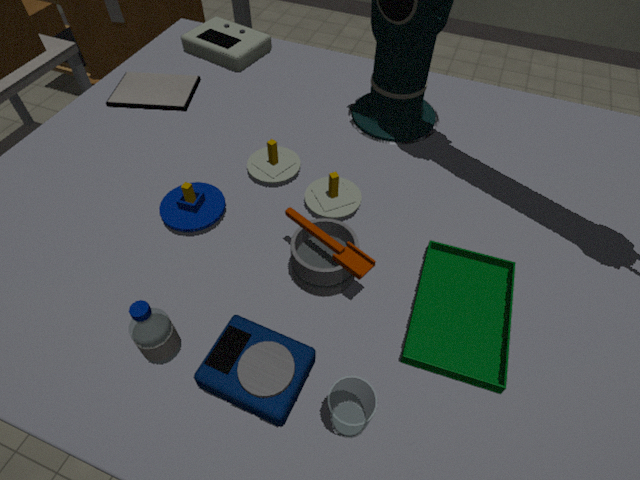

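View pics/wrist0.png

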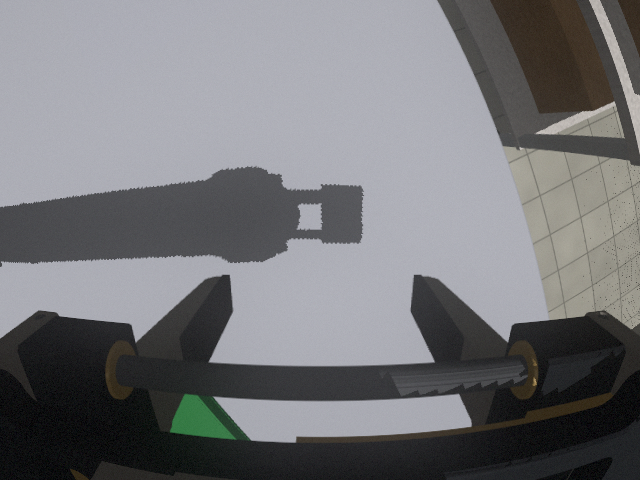

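Top view: scoop at (333,256) on the canister at (334,256), tray at (180,261). Stem candidates are white lids at (362,366) and (462,395), and the blue-covered lid with a yellow stem at (527,280). The last has the largest column, so it is farthest right and the only one with the cover. I'll confirm it with a crop and measure.

Run:
```python
from h import *
d=load('top0');im=d['image'];hsv=cv2.cvtColor(im,cv2.COLOR_BGR2HSV)
c=ray(d,0,0)[0];print('cam',c)
s=load('scene0');
a=cv2.resize(im[220:340,450:600],None,fx=4,fy=4,interpolation=cv2.INTER_CUBIC)[:, :600]
b=cv2.resize(im[200:310,255:410],None,fx=4,fy=4,interpolation=cv2.INTER_CUBIC)
o=np.zeros((480,1220,3),np.uint8);o[:480,:600]=a;o[:440,600:1220]=b
cv2.imwrite('pics/crop0.png',cv2.resize(o,(800,315)))
def mask(l,h,mn=30):
    m=cv2.inRange(hsv,l,h);n,lab,st,ce=cv2.connectedComponentsWithStats(m)
    return [(lab==i).astype(np.uint8) for i in range(1,n) if st[i,4]>mn]
for name,l,h,z in [('orange',(5,120,60),(16,255,255),.094),('yellow',(18,120,60),(32,255,255),.079),('green',(50,80,40),(75,255,255),.025),('blue',(105,120,40),(125,255,255),.02)]:
    for m in mask(l,h):
        cn=max(cv2.findContours(m,0,2)[0],key=cv2.contourArea)
        r=cv2.minAreaRect(cn);box=cv2.boxPoints(r)
        P=np.array([onz(d,u,v,z)[:2] for u,v in box])
        pts=np.argwhere(m)[:,::-1]; 
        print(name,r[0],r[1],len(pts),'ctr',P.mean(0).round(4),'box',P.round(3).tolist())
```

```text
cam [0.45369171 0.01132746 0.90006114]
orange (333.86236572265625, 257.889404296875) (126.65210723876953, 27.358022689819336) 1867 ctr [0.5136 0.0111] box [[0.531, 0.106], [0.569, 0.091], [0.496, -0.084], [0.459, -0.068]]
yellow (526.5, 278.5) (11.0, 21.0) 218 ctr [ 0.4857 -0.2799] box [[0.494, -0.264], [0.494, -0.296], [0.478, -0.295], [0.477, -0.264]]
yellow (363.0, 367.5) (13.435027122497559, 10.60660171508789) 149 ctr [ 0.3514 -0.034 ] box [[0.353, -0.021], [0.364, -0.032], [0.35, -0.047], [0.339, -0.035]]
yellow (467.0000305175781, 398.5000305175781) (21.0190372467041, 11.62755298614502) 215 ctr [ 0.308  -0.1874] box [[0.307, -0.17], [0.322, -0.178], [0.309, -0.205], [0.294, -0.197]]
green (177.4505615234375, 261.208251953125) (154.1758270263672, 101.15462493896484) 14834 ctr [0.5129 0.2648] box [[0.635, 0.356], [0.641, 0.189], [0.391, 0.176], [0.385, 0.338]]
blue (460.5, 88.5) (19.0, 19.0) 309 ctr [ 0.8053 -0.1997] box [[0.822, -0.184], [0.822, -0.216], [0.789, -0.215], [0.789, -0.184]]
blue (347.4471435546875, 119.08277893066406) (91.33042907714844, 71.98757934570312) 3193 ctr [ 0.7521 -0.0103] box [[0.694, 0.068], [0.818, 0.064], [0.81, -0.09], [0.687, -0.083]]
blue (519.5, 280.0) (80.0, 81.0) 4900 ctr [ 0.4859 -0.2895] box [[0.55, -0.226], [0.551, -0.357], [0.422, -0.352], [0.421, -0.223]]
```

View pics/crop0.png

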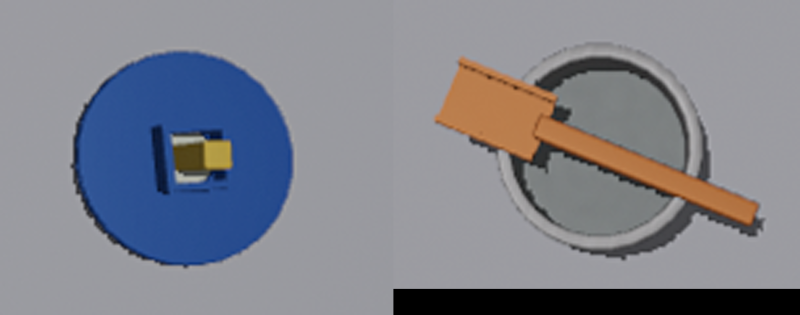

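The crop confirms the blue-covered lid: yellow stem with the blue collar around its base. The other two are bare white lids. Next I'll move over the scoop.

```bash
cat >> h.py <<'E'
def plan(p,yaw):
    """deltas (row units) from the measured pose to TCP p, tool down, tool x at yaw deg"""
    s=ctrl.state();R0=R.from_rotvec(s['ee_rot'])
    h=np.radians(yaw)/2;Rt=R.from_rotvec(np.pi*np.array([np.cos(h),np.sin(h),0]))
    dp=R0.inv().apply(np.array(p)-s['ee_pos'])/.4; t=(R0.inv()*Rt).as_rotvec()/np.pi
    x=R0.as_matrix()[:,0];print('t',s['time_s'],'pos',s['ee_pos'].round(4),'yaw',np.degrees(np.arctan2(x[1],x[0])).round(2),'F',s['force'].round(1),'w',round(s['gripper_width']*92,1))
    print('dpos',dp.round(4).tolist(),'turn',t.round(4).tolist(), 'q',s['joints'].round(2))
E
python3 -c "
from h import *
plan([.5136,.0111,.26],-22.6)
plan([.40,.3,.26],-22.6)"
```

```text
t 0.15 pos [0.2831 0.5847 0.2071] yaw 64.17 F [ 0.1  0.3 -0.5] w 92.1
dpos [-1.0397, 1.1435, -0.1309] turn [0.0003, 0.0003, 0.4821] q [-1.16  0.47 -0.01  1.6   0.01  1.07 -0.06]
t 0.15 pos [0.2831 0.5847 0.2071] yaw 64.17 F [ 0.1  0.3 -0.5] w 92.1
dpos [-0.5134, 0.5732, -0.1316] turn [0.0003, 0.0003, 0.4821] q [-1.16  0.47 -0.01  1.6   0.01  1.07 -0.06]
```

{"op": "send_rows", "data": {
  "motion": [
    {"delta_pos": [-0.51, 0.57, -0.13], "turn": [0, 0, 0.482], "grip": -0.04},
    {"delta_pos": [-0.51, 0.57, -0.13], "turn": [0, 0, 0.482], "grip": -0.04},
    {"delta_pos": [-0.51, 0.57, -0.13], "turn": [0, 0, 0.482], "grip": -0.04},
    {"delta_pos": [-0.51, 0.57, -0.13], "turn": [0, 0, 0.482], "grip": -0.04},
    {"delta_pos": [-0.99, 0.99, -0.13], "turn": [0, 0, 0.482], "grip": -0.04},
    {"delta_pos": [-0.99, 0.99, -0.13], "turn": [0, 0, 0.482], "grip": -0.04},
    {"delta_pos": [-0.99, 0.99, -0.13], "turn": [0, 0, 0.482], "grip": -0.04},
    {"delta_pos": [-0.99, 0.99, -0.13], "turn": [0, 0, 0.482], "grip": -0.04},
    {"delta_pos": [-0.99, 0.99, -0.13], "turn": [0, 0, 0.482], "grip": -0.04},
    {"delta_pos": [-0.99, 0.99, -0.13], "turn": [0, 0, 0.482], "grip": -0.04},
    {"delta_pos": [-0.99, 0.99, -0.13], "turn": [0, 0, 0.482], "grip": -0.04},
    {"delta_pos": [-0.99, 0.99, -0.13], "turn": [0, 0, 0.482], "grip": -0.04}
  ]
}}

```text
time_s: 1.65
ee_pos: [0.4667, 0.0577, 0.2595]
ee_rot: [-3.082, 0.611, 0.001]
force: [-0.4, -0.1, -0.8]
gripper_width: 0.485
```

```bash
python3 -c "
from h import *
plan([.5136,.0111,.22],-22.6)
grab('wrist','wrist1')"
```

```text
t 1.65 pos [0.4667 0.0577 0.2595] yaw -22.42 F [-0.4 -0.1 -0.8] w 44.6
dpos [0.153, 0.0629, 0.0988] turn [0.0, 0.0002, 0.001] q [-0.67  0.09  0.52  1.99 -0.05  1.07 -0.52]
```

View pics/wrist1.png

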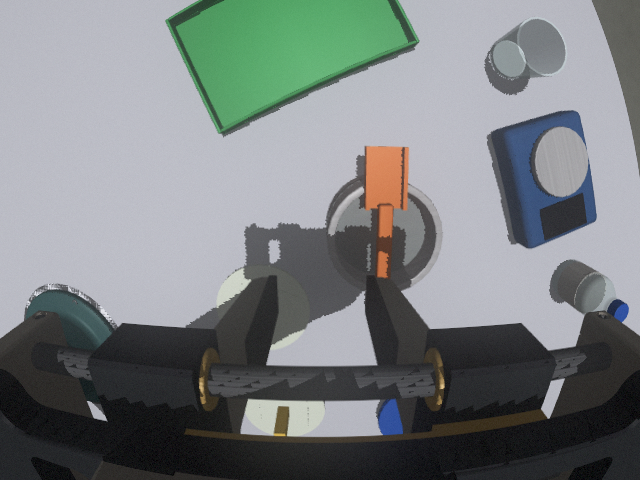

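Wrist view: handle at about (385,240) with the pan above it (387,178). I'll get a ray measurement of the handle and the tray corners.

Run:
```python
from h import *
def run(f,rows=None,cols=None):
    d=load(f);hsv=cv2.cvtColor(d['image'],cv2.COLOR_BGR2HSV)
    m=cv2.inRange(hsv,(5,120,60),(16,255,255));v,u=np.nonzero(m)
    P=np.array([onz(d,a,b,.094)[:2] for a,b in zip(u,v)])
    return P
for f in ['top0','wrist1']:
    P=run(f);yaw=np.radians(67.4);ax=np.array([np.cos(yaw),np.sin(yaw)]);c=np.array([.5136,.0111])
    n=np.array([-ax[1],ax[0]]);a=(P-c)@ax;b=(P-c)@n
    print(f,'along',a.min(),a.max())
    for lo in np.arange(-.09,.09,.02):
        s=b[(a>lo)&(a<lo+.02)]
        if len(s): print(round(lo+.01,3),s.min().round(4),s.max().round(4))
d=load('wrist1')
for u,v in [(167,18),(222,132),(417,42)]: print(onz(d,u,v,.025).round(4))
d=load('top0')
for u,v in [(129,187),(131,339),(224,184),(230,337)]: print(onz(d,u,v,.025).round(4))
```

```text
top0 along -0.09444034745432313 0.09455485153486091
-0.08 -0.0076 0.006
-0.06 -0.0077 0.006
-0.04 -0.0078 0.0067
-0.02 -0.0075 0.0068
0.0 -0.0072 0.007
0.02 -0.0071 0.0073
0.04 -0.0204 0.0206
0.06 -0.0191 0.0207
0.08 -0.019 0.0205
wrist1 along -0.2526531292886694 0.09497247946834685
-0.04 -0.0069 0.0053
-0.02 -0.0071 0.0068
0.0 -0.007 0.0067
0.02 -0.0071 0.0067
0.04 -0.0203 0.0199
0.06 -0.0203 0.0195
0.08 -0.0194 0.0198
[0.3888 0.3398 0.025 ]
[0.3979 0.18   0.025 ]
[0.6391 0.1931 0.025 ]
[0.633  0.3493 0.025 ]
[0.3856 0.3347 0.025 ]
[0.639  0.1924 0.025 ]
[0.3903 0.1757 0.025 ]
```

{"op": "send_rows", "data": {
  "motion": [
    {"delta_pos": [0.153, 0.063, 0.09], "turn": [0, 0, 0], "grip": -0.04},
    {"delta_pos": [0.153, 0.063, 0.25], "turn": [0, 0, 0], "grip": -0.04},
    {"delta_pos": [0.153, 0.063, 0.33], "turn": [0, 0, 0], "grip": -0.04},
    {"delta_pos": [0.153, 0.063, 0.33], "turn": [0, 0, 0], "grip": -0.04},
    {"delta_pos": [0.153, 0.063, 0.33], "turn": [0, 0, 0], "grip": -0.04}
  ]
}}

```text
time_s: 2.33
ee_pos: [0.5149, 0.0101, 0.1291]
ee_rot: [-3.08, 0.613, -0.003]
force: [0.8, 0.1, 0.5]
gripper_width: 0.481
```

```bash
python3 -c "
from h import *
plan([.5136,.0111,.1035],-22.7)
grab('wrist','wrist2')"
```

```text
t 2.325 pos [0.5149 0.0101 0.1291] yaw -22.52 F [0.8 0.1 0.5] w 44.2
dpos [-0.004, -0.001, 0.064] turn [-0.0003, -0.0005, 0.001] q [-0.52  0.37  0.53  2.03 -0.25  0.81 -0.24]
```

View pics/wrist2.png

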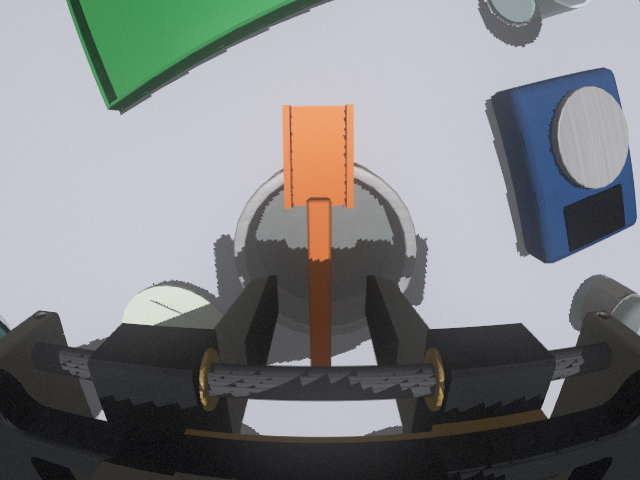

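The handle is centred between the fingers (col 320). Descend and close.

{"op": "send_rows", "data": {
  "motion": [
    {"delta_pos": [-0.003, -0.001, 0.03], "turn": [0, 0, 0], "grip": -0.04},
    {"delta_pos": [-0.003, -0.001, 0.064], "turn": [0, 0, 0], "grip": -0.04},
    {"delta_pos": [-0.003, -0.001, 0.064], "turn": [0, 0, 0], "grip": -0.04},
    {"delta_pos": [-0.003, -0.001, 0.064], "turn": [0, 0, 0], "grip": -1},
    {"delta_pos": [-0.003, -0.001, 0.064], "turn": [0, 0, 0], "grip": -1},
    {"delta_pos": [-0.003, -0.001, 0.064], "turn": [0, 0, 0], "grip": -1},
    {"delta_pos": [-0.003, -0.001, 0.064], "turn": [0, 0, 0], "grip": -1},
    {"delta_pos": [-0.003, -0.001, 0.064], "turn": [0, 0, 0], "grip": -1}
  ]
}}

```text
time_s: 3.38
ee_pos: [0.513, 0.0102, 0.1023]
ee_rot: [-3.081, 0.615, -0.0]
force: [-0.3, 0.0, 0.2]
gripper_width: 0.007
```

```bash
python3 -c "
from h import *
plan([.5136,.0111,.2],-22.7)"
```

```text
t 3.375 pos [0.513  0.0102 0.1023] yaw -22.59 F [-0.3  0.   0.2] w 0.6
dpos [0.0005, -0.0027, -0.2443] turn [-0.0, -0.0, 0.0006] q [-0.5   0.41  0.51  2.05 -0.29  0.75 -0.21]
```

```bash
python3 -c "
from h import *
grab('wrist','wrist3');d=grab('scene','scene3')
i=d['image'][150:330,230:430];cv2.imwrite('pics/c3.png',cv2.resize(i,None,fx=3.3,fy=3.3))"
```

```text
(no output)
```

View pics/wrist3.png

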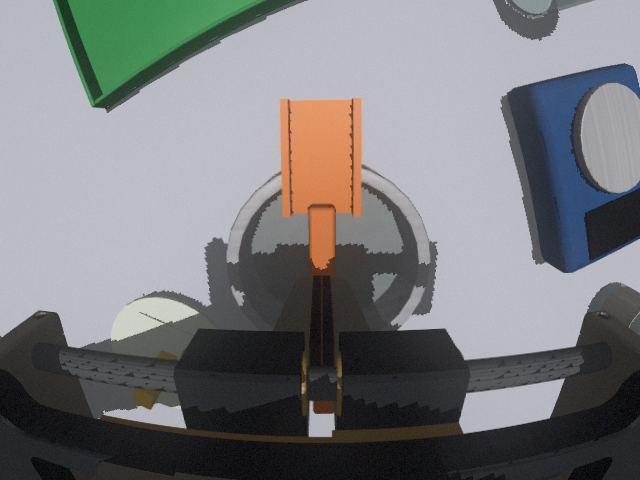

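View pics/c3.png

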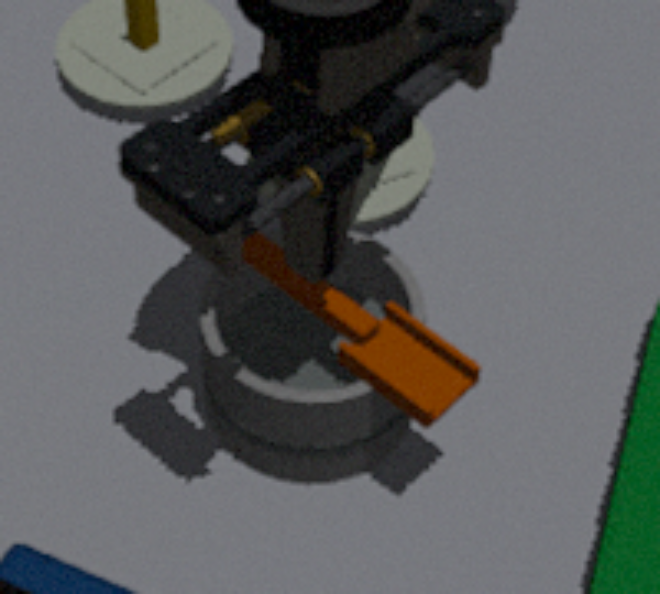

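Run:
```python
from h import *
d=load('wrist3');hsv=cv2.cvtColor(d['image'],cv2.COLOR_BGR2HSV)
m=cv2.inRange(hsv,(5,120,60),(16,255,255));n,lab,st,ce=cv2.connectedComponentsWithStats(m);print(st[:,4],st[:,:4].tolist())
for z in [.08,.094,.1]:
    print(z)
    P=np.array([onz(d,b,a,z)[:2] for a,b in np.argwhere(m)])
    yaw=np.radians(67.4);ax=np.array([np.cos(yaw),np.sin(yaw)]);c=np.array([.5136,.0111])
    nn=np.array([-ax[1],ax[0]]);a=(P-c)@ax;b=(P-c)@nn
    print(a.max())
    for lo in [.01,.03,.05,.07]:
        s=b[(a>lo)&(a<lo+.02)]
        if len(s): print(round(lo+.01,3),s.min().round(4),s.max().round(4))
cv2.imwrite('pics/c3b.png',cv2.resize(d['image'][190:430,220:420],None,fx=2.5,fy=2.5))
```

```text
[296432  10523      1      1    238      1      1      1      1      1] [[0, 0, 640, 480], [280, 99, 82, 178], [304, 356, 1, 1], [338, 391, 1, 1], [314, 401, 20, 12], [338, 411, 1, 1], [264, 438, 1, 1], [272, 439, 1, 1], [289, 441, 1, 1], [296, 441, 1, 1]]
0.08
0.09624591327591941
0.02 -0.0076 0.0065
0.04 -0.0217 0.0209
0.06 -0.0219 0.0211
0.08 -0.0211 0.0213
0.094
0.09466843329316707
0.02 -0.0071 0.006
0.04 -0.0202 0.0194
0.06 -0.0204 0.0196
0.08 -0.0196 0.0198
0.1
0.09399237044341603
0.02 -0.0069 0.0058
0.04 -0.0195 0.0188
0.06 -0.0197 0.0189
0.08 -0.019 0.0191
```

View pics/c3b.png

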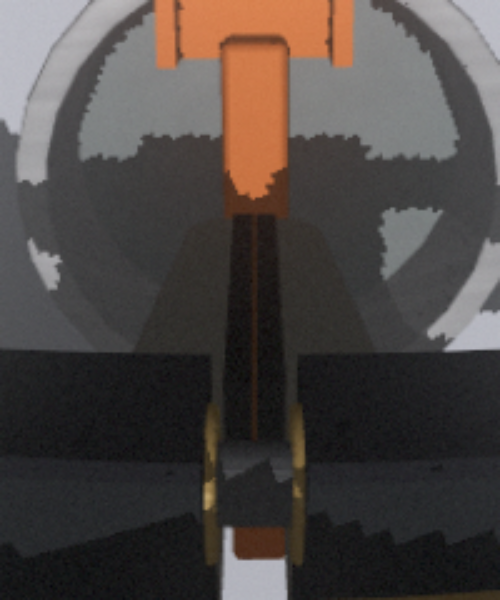

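Run:
```python
from h import *
d=load('wrist3')
for z in [.08,.094,.10]: print(z,onz(d,321,276,z)-d['ee'])
s=load('scene3');V=s['view']
for p in [[.513,.0102,.1023],[.513,.0102,.080],[.513,.0102,.094]]:
    q=s['K']@(V[:3,:3]@p+V[:3,3]);q=q[:2]/q[2];print(q,(q-[230,150])*3.3)
```

```text
0.08 [-0.00010505 -0.00136217 -0.02227517]
0.094 [ 0.00196143  0.00358274 -0.00827517]
0.1 [ 0.00284706  0.00570199 -0.00227517]
[324.86205622 232.40729105] [313.04478552 271.94406045]
[324.60321592 240.5742227 ] [312.19061255 298.89493491]
[324.76431363 235.49126607] [312.72223499 282.12117803]
```

The scoop hasn't moved and the jaws closed above the handle, with only about 1 mm between them. So the tips sit higher than I assumed. I'll open, go to the recommended grasp height with the grasp point at mid-handle, and check.

{"op": "send_rows", "data": {
  "motion": [
    {"delta_pos": [0, 0, 0], "turn": [0, 0, 0], "grip": -0.1},
    {"delta_pos": [0, -0.002, 0], "turn": [0, 0, 0], "grip": -0.1},
    {"delta_pos": [0, -0.002, 0], "turn": [0, 0, 0], "grip": -0.1},
    {"delta_pos": [0, -0.002, 0.015], "turn": [0, 0, 0], "grip": -0.1},
    {"delta_pos": [0, -0.002, 0.03], "turn": [0, 0, 0], "grip": -0.1},
    {"delta_pos": [0, -0.002, 0.03], "turn": [0, 0, 0], "grip": -0.1}
  ]
}}

```text
time_s: 4.22
ee_pos: [0.5127, 0.0108, 0.0895]
ee_rot: [3.08, -0.615, -0.002]
force: [-0.0, -0.9, -0.4]
gripper_width: 0.451
```

```bash
python3 -c "
from h import *
plan([.5136,.0111,.09],-22.7)
d=grab('wrist','wrist4');s=grab('scene','scene4')
a=cv2.resize(d['image'][190:430,200:440],(480,480));b=cv2.resize(s['image'][190:270,280:360],(480,480),interpolation=2)
cv2.imwrite('pics/c4.png',cv2.resize(np.hstack([a,b]),(800,400)))"
```

```text
t 4.225 pos [0.5127 0.0108 0.0895] yaw -22.6 F [-0.  -0.9 -0.4] w 41.5
dpos [0.0017, -0.0016, -0.0013] turn [0.0003, 0.0004, 0.0006] q [-0.49  0.43  0.5   2.05 -0.3   0.73 -0.2 ]
```

View pics/c4.png

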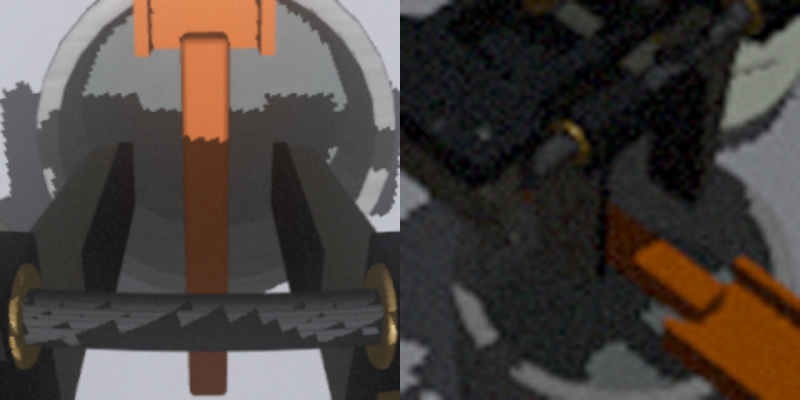

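The finger now occludes the handle in the scene view, so the jaws straddle it. Close.

{"op": "send_rows", "data": {
  "motion": [
    {"delta_pos": [0.002, -0.001, 0], "turn": [0, 0, 0], "grip": -1},
    {"delta_pos": [0.002, -0.001, 0], "turn": [0, 0, 0], "grip": -1},
    {"delta_pos": [0.002, -0.001, 0], "turn": [0, 0, 0], "grip": -1},
    {"delta_pos": [0.002, -0.001, 0], "turn": [0, 0, 0], "grip": -1},
    {"delta_pos": [0.002, -0.001, 0], "turn": [0, 0, 0], "grip": -1}
  ]
}}

```text
time_s: 4.95
ee_pos: [0.5142, 0.0109, 0.0902]
ee_rot: [-3.081, 0.615, -0.0]
force: [0.2, -0.2, -0.7]
gripper_width: 0.008
```

```bash
python3 -c "
from h import *
plan([.5136,.0111,.20],-22.7)
d=grab('wrist','wrist5');s=grab('scene','scene5')
a=cv2.resize(d['image'][190:430,200:440],(480,480));b=cv2.resize(s['image'][190:270,280:360],(480,480),interpolation=2)
cv2.imwrite('pics/c5.png',cv2.resize(np.hstack([a,b]),(800,400)))"
```

```text
t 4.95 pos [0.5142 0.0109 0.0902] yaw -22.59 F [ 0.2 -0.2 -0.7] w 0.7
dpos [-0.0015, 0.0001, -0.2745] turn [-0.0, -0.0, 0.0006] q [-0.49  0.43  0.5   2.05 -0.3   0.73 -0.2 ]
```

View pics/c5.png

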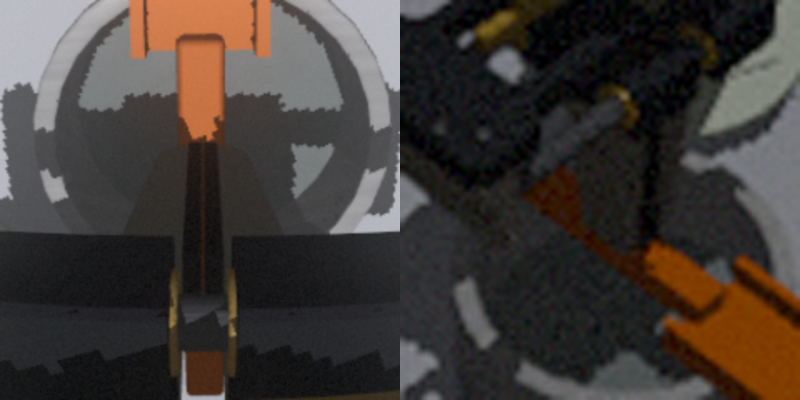

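The jaws closed over the handle again. Both pictures agree that the real fingertips are well short of `tip_extent`. From the wrist picture, a 44 mm gap spans 89 px, which puts the tips about 7 mm *behind* the reported TCP. I'll get a better figure from the pictures.

Run:
```python
from h import *
# tip pixel of inner faces, known opening -> point in tool frame
for f,l,r,v,w in [('wrist0',231,415,276,.092),('wrist2',278,367,276,.0443)]:
    d=load(f);d['rot']=np.zeros(3);d['ee']=np.zeros(3)
    c,a=ray(d,l,v);_,b=ray(d,r,v)
    t=w/(b[0]/b[2]-a[0]/a[2]) ; t2=t/((a[2]+b[2])/2)
    print(f,c+a*t2,c+b*t2)
s=load('scene5');
for n,z in [('tip',.0)]:
    for dz in [-.02,-.01,0,.01,.02]:
        p=np.array([.5142,.0109,.0902-dz]);q=s['K']@(s['view'][:3,:3]@p+s['view'][:3,3]);q=q[:2]/q[2];print(dz,((q-[280,190])*5+[400,0]).round())
```

```text
wrist0 [-0.04515274 -0.00864854 -0.00648886] [ 0.04684484 -0.00867032 -0.00694096]
wrist2 [-0.02096407 -0.00889985 -0.00451539] [ 0.02333533 -0.00889243 -0.00467735]
-0.02 [625. 200.]
-0.01 [625. 219.]
0 [624. 238.]
0.01 [624. 256.]
0.02 [623. 273.]
```

{"op": "send_rows", "data": {
  "motion": [
    {"delta_pos": [0, 0, 0], "turn": [0, 0, 0], "grip": -0.1},
    {"delta_pos": [0, 0, 0], "turn": [0, 0, 0], "grip": -0.1},
    {"delta_pos": [0, 0, 0], "turn": [0, 0, 0], "grip": -0.1},
    {"delta_pos": [-0.001, 0, 0.02], "turn": [0, 0, 0], "grip": -0.1},
    {"delta_pos": [-0.001, 0, 0.039], "turn": [0, 0, 0], "grip": -0.1},
    {"delta_pos": [-0.001, 0, 0.039], "turn": [0, 0, 0], "grip": -0.1},
    {"delta_pos": [-0.001, 0, 0.039], "turn": [0, 0, 0], "grip": -1},
    {"delta_pos": [-0.001, 0, 0.039], "turn": [0, 0, 0], "grip": -1},
    {"delta_pos": [-0.001, 0, 0.039], "turn": [0, 0, 0], "grip": -1},
    {"delta_pos": [-0.001, 0, 0.039], "turn": [0, 0, 0], "grip": -1}
  ]
}}

```text
time_s: 6.3
ee_pos: [0.514, 0.0111, 0.0748]
ee_rot: [-3.081, 0.615, -0.001]
force: [0.8, 0.1, 0.3]
gripper_width: 0.149
```

```bash
python3 -c "
from h import *
plan([.5136,.0111,.12],-22.7)"
```

```text
t 6.3 pos [0.514  0.0111 0.0748] yaw -22.59 F [0.8 0.1 0.3] w 13.7
dpos [-0.0008, 0.0003, -0.113] turn [-0.0001, -0.0001, 0.0006] q [-0.48  0.46  0.48  2.06 -0.32  0.7  -0.18]
```

Gripped: the opening is 13.7 mm for a 14 mm handle. Lift straight up first.

{"op": "send_rows", "data": {
  "motion": [
    {"delta_pos": [0, 0, -0.08], "turn": [0, 0, 0], "grip": -1},
    {"delta_pos": [0, 0, -0.2], "turn": [0, 0, 0], "grip": -1},
    {"delta_pos": [0, 0, -0.28], "turn": [0, 0, 0], "grip": -1},
    {"delta_pos": [0, 0, -0.28], "turn": [0, 0, 0], "grip": -1},
    {"delta_pos": [0, 0, -0.28], "turn": [0, 0, 0], "grip": -1}
  ]
}}

```text
time_s: 6.92
ee_pos: [0.513, 0.0113, 0.1857]
ee_rot: [3.081, -0.615, -0.002]
force: [-0.9, 0.5, -0.3]
gripper_width: 0.147
```

```bash
python3 -c "
from h import *
plan([.513,.265,.12],-87)
grab('wrist','wrist6')"
```

```text
t 6.925 pos [0.513  0.0113 0.1857] yaw -22.58 F [-0.9  0.5 -0.3] w 13.6
dpos [-0.2432, -0.5859, 0.1642] turn [0.0004, 0.0003, 0.3579] q [-0.56  0.28  0.57  1.99 -0.19  0.93 -0.29]
```

View pics/wrist6.png

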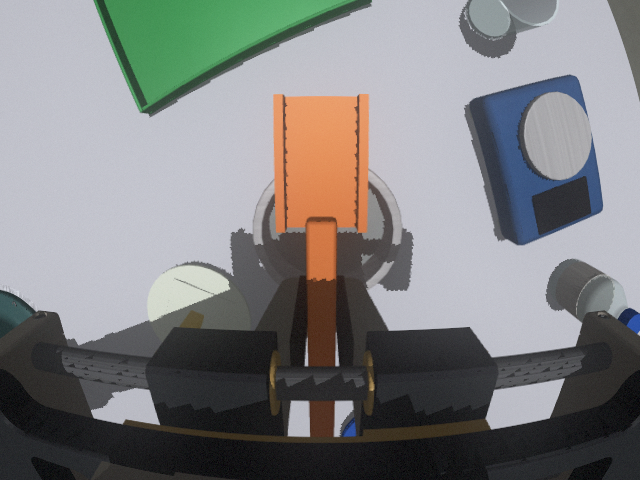

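The scoop is held level. Carry it over the tray.

{"op": "send_rows", "data": {
  "motion": [
    {"delta_pos": [-0.243, -0.586, 0], "turn": [0, 0, 0.358], "grip": -1},
    {"delta_pos": [-0.243, -0.586, 0], "turn": [0, 0, 0.358], "grip": -1},
    {"delta_pos": [-0.243, -0.586, 0], "turn": [0, 0, 0.358], "grip": -1},
    {"delta_pos": [-0.243, -0.586, 0], "turn": [0, 0, 0.358], "grip": -1},
    {"delta_pos": [-0.243, -0.586, 0], "turn": [0, 0, 0.358], "grip": -1},
    {"delta_pos": [-0.243, -0.586, 0.1], "turn": [0, 0, 0.358], "grip": -1},
    {"delta_pos": [-0.243, -0.586, 0.2], "turn": [0, 0, 0.358], "grip": -1},
    {"delta_pos": [-0.243, -0.586, 0.3], "turn": [0, 0, 0.358], "grip": -1},
    {"delta_pos": [-0.243, -0.586, 0.34], "turn": [0, 0, 0.358], "grip": -1},
    {"delta_pos": [-0.243, -0.586, 0.34], "turn": [0, 0, 0.358], "grip": -1},
    {"delta_pos": [-0.243, -0.586, 0.34], "turn": [0, 0, 0.358], "grip": -1}
  ]
}}

```text
time_s: 8.35
ee_pos: [0.5151, 0.265, 0.0517]
ee_rot: [-2.277, 2.162, -0.001]
force: [1.2, 0.8, 0.1]
gripper_width: 0.146
```

```bash
python3 -c "
from h import *
plan([.513,.265,.002],-87)
grab('wrist','wrist7');grab('scene','scene7')
d=grab('top','top7')
hsv=cv2.cvtColor(d['image'],cv2.COLOR_BGR2HSV)"
```

```text
t 8.35 pos [0.5151 0.265  0.0517] yaw -87.05 F [1.2 0.8 0.1] w 13.5
dpos [-0.0002, 0.0055, 0.1243] turn [-0.0006, 0.0003, -0.0003] q [-0.97  0.61  0.58  1.92 -0.48  0.75 -1.63]
```

View pics/top7.png

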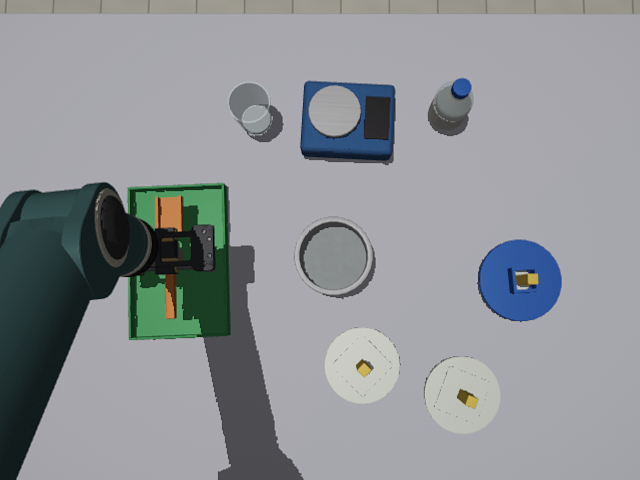

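View pics/scene7.png

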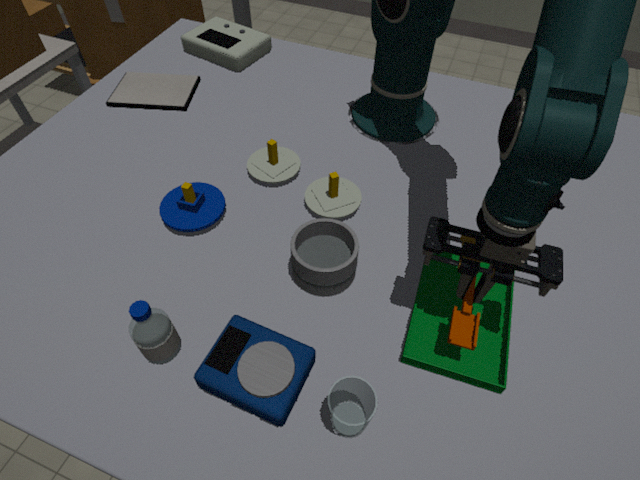

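Top and scene views: the scoop is above the tray interior, aligned with its long side, and the canister is bare. Lower gently, watching the force.

{"op": "send_rows", "data": {
  "motion": [
    {"delta_pos": [0, 0.003, 0.04], "turn": [0, 0, 0], "grip": -1},
    {"delta_pos": [0, 0.003, 0.08], "turn": [0, 0, 0], "grip": -1},
    {"delta_pos": [0, 0.003, 0.105], "turn": [0, 0, 0], "grip": -1},
    {"delta_pos": [0, 0.003, 0.115], "turn": [0, 0, 0], "grip": -1},
    {"delta_pos": [0, 0.003, 0.119], "turn": [0, 0, 0], "grip": -1},
    {"delta_pos": [0, 0.003, 0.119], "turn": [0, 0, 0], "grip": -1}
  ]
}}

```text
time_s: 9.25
ee_pos: [0.5132, 0.2648, 0.0032]
ee_rot: [-2.278, 2.163, -0.0]
force: [0.6, -0.0, -0.3]
gripper_width: 0.15
```

{"op": "send_rows", "data": {
  "motion": [
    {"delta_pos": [0, 0, 0.003], "turn": [0, 0, 0], "grip": -1},
    {"delta_pos": [0, 0, 0.006], "turn": [0, 0, 0], "grip": -1},
    {"delta_pos": [0, 0, 0.006], "turn": [0, 0, 0], "grip": -1}
  ]
}}

```text
time_s: 9.62
ee_pos: [0.5129, 0.2648, 0.0006]
ee_rot: [-2.278, 2.163, -0.0]
force: [-0.5, -0.5, 0.4]
gripper_width: 0.15
```

{"op": "send_rows", "data": {
  "motion": [
    {"delta_pos": [0, 0, 0.003], "turn": [0, 0, 0], "grip": -1},
    {"delta_pos": [0, 0, 0.003], "turn": [0, 0, 0], "grip": -0.4},
    {"delta_pos": [0, 0, 0.003], "turn": [0, 0, 0], "grip": -0.4},
    {"delta_pos": [0, 0, 0.003], "turn": [0, 0, 0], "grip": -0.4},
    {"delta_pos": [0, 0, -0.1], "turn": [0, 0, 0], "grip": -0.4},
    {"delta_pos": [0, 0, -0.25], "turn": [0, 0, 0], "grip": -0.4},
    {"delta_pos": [0, 0, -0.4], "turn": [0, 0, 0], "grip": -0.4},
    {"delta_pos": [0, 0, -0.4], "turn": [0, 0, 0], "grip": -0.4}
  ]
}}

```text
time_s: 10.62
ee_pos: [0.5159, 0.266, 0.1653]
ee_rot: [-2.271, 2.157, -0.002]
force: [-0.2, -0.2, -0.7]
gripper_width: 0.296
```

Run:
```python
from h import *
plan([.4857,-.285,.20],0)
d=grab('wrist','wrist8')
cv2.imwrite('pics/x.png',d['image'])
# stem tip & collar from top
t=load('top7')
cv2.imwrite('pics/c8.png',cv2.resize(t['image'][220:340,460:580],(720,720))[:600])
```

```text
t 10.625 pos [0.5159 0.266  0.1653] yaw -87.04 F [-0.2 -0.2 -0.7] w 27.2
dpos [1.3713, 0.1457, -0.0952] turn [-0.0032, -0.0005, -0.4836] q [-1.07  0.45  0.7   1.86 -0.36  0.95 -1.73]
```

View pics/wrist8.png

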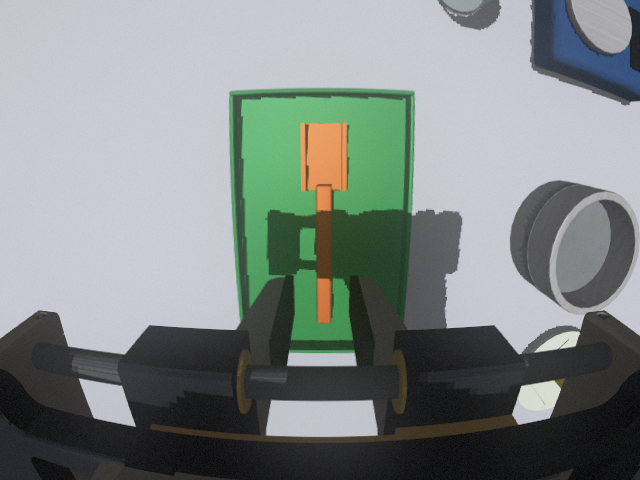

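Wrist view: the scoop lies flat in the tray from (325,124) to (324,322). Next, move over to the nested lids.

{"op": "send_rows", "data": {
  "motion": [
    {"delta_pos": [0.9, 0.1, -0.09], "turn": [0, 0, -0.484], "grip": 0},
    {"delta_pos": [0.9, 0.1, -0.09], "turn": [0, 0, -0.484], "grip": 0},
    {"delta_pos": [0.9, 0.1, -0.09], "turn": [0, 0, -0.484], "grip": 0},
    {"delta_pos": [0.9, 0.1, -0.09], "turn": [0, 0, -0.484], "grip": 0},
    {"delta_pos": [0.9, 0.1, -0.09], "turn": [0, 0, -0.484], "grip": 0},
    {"delta_pos": [0.9, 0.1, -0.09], "turn": [0, 0, -0.484], "grip": 0},
    {"delta_pos": [0.9, 0.1, -0.09], "turn": [0, 0, -0.484], "grip": 0},
    {"delta_pos": [0.9, 0.1, -0.09], "turn": [0, 0, -0.484], "grip": 0},
    {"delta_pos": [0.9, 0.1, -0.09], "turn": [0, 0, -0.484], "grip": 0},
    {"delta_pos": [0.9, 0.1, -0.09], "turn": [0, 0, -0.484], "grip": 0}
  ]
}}

```text
time_s: 11.92
ee_pos: [0.4906, -0.0967, 0.1952]
ee_rot: [-3.141, -0.001, 0.004]
force: [0.7, 0.3, -0.4]
gripper_width: 0.501
```

Run:
```python
from h import *
plan([.4857,-.22,.20],0)
```

```text
t 11.925 pos [ 0.4906 -0.0967  0.1952] yaw 0.04 F [ 0.7  0.3 -0.4] w 46.1
dpos [-0.0125, 0.3082, -0.012] turn [-0.0, 0.0009, 0.0002] q [-0.35  0.24  0.56  2.   -0.16  0.94  0.29]
```

{"op": "send_rows", "data": {
  "motion": [
    {"delta_pos": [-0.012, 0.308, -0.01], "turn": [0, 0, 0], "grip": -0.2},
    {"delta_pos": [-0.012, 0.308, -0.01], "turn": [0, 0, 0], "grip": -0.2},
    {"delta_pos": [-0.012, 0.308, -0.01], "turn": [0, 0, 0], "grip": -0.2},
    {"delta_pos": [-0.012, 0.308, -0.01], "turn": [0, 0, 0], "grip": -0.2}
  ]
}}

```text
time_s: 12.42
ee_pos: [0.4866, -0.2192, 0.1997]
ee_rot: [-3.141, -0.001, 0.003]
force: [-0.4, 0.5, -0.9]
gripper_width: 0.399
```

Run:
```python
from h import *
plan([.4857,-.2822,.15],0)
d=grab('wrist','wrist9')
cv2.imwrite('pics/c9.png',cv2.resize(d['image'][60:300,180:460],(700,600),interpolation=2))
```

```text
t 12.425 pos [ 0.4866 -0.2192  0.1997] yaw 0.05 F [-0.4  0.5 -0.9] w 36.7
dpos [-0.0022, 0.1577, 0.124] turn [-0.0003, 0.0005, 0.0003] q [-0.14  0.31  0.61  1.93 -0.21  0.97  0.57]
```

View pics/c9.png

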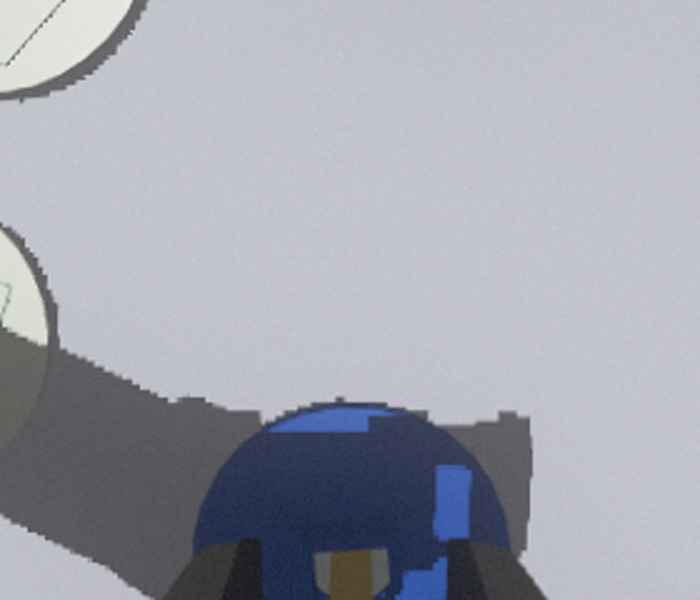

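View pics/c8.png

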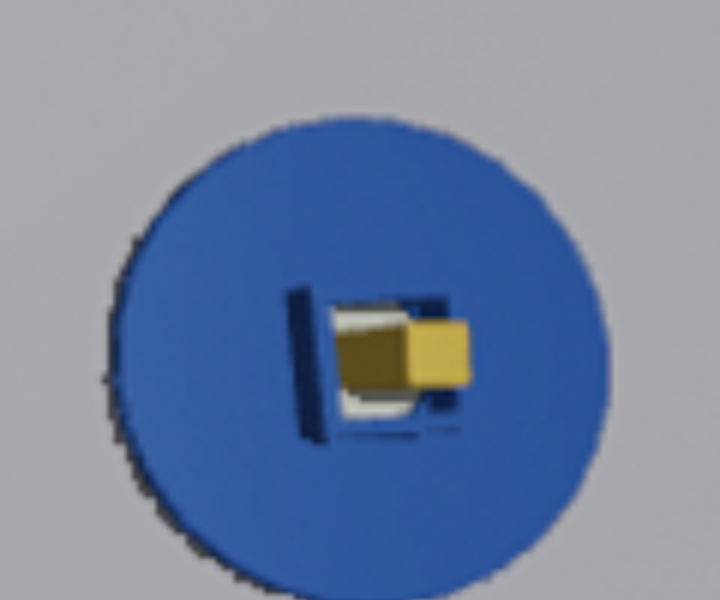

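The lid is hidden behind the fingers, because image-up is tool −y. I'll shift the TCP further to −y to see it.

{"op": "send_rows", "data": {
  "motion": [
    {"delta_pos": [0, 0.33, 0], "turn": [0, 0, 0], "grip": -0.2},
    {"delta_pos": [0, 0.33, 0], "turn": [0, 0, 0], "grip": -0.2},
    {"delta_pos": [0, 0.33, 0], "turn": [0, 0, 0], "grip": -0.2},
    {"delta_pos": [0, 0.33, 0], "turn": [0, 0, 0], "grip": -0.2}
  ]
}}

```text
time_s: 12.98
ee_pos: [0.4876, -0.3504, 0.1999]
ee_rot: [-3.14, -0.004, 0.001]
force: [-0.2, 0.7, -0.5]
gripper_width: 0.402
```

Run:
```python
from h import *
plan([.4857,-.2822,.15],0)
d=grab('wrist','wrist10')
cv2.imwrite('pics/c10.png',cv2.resize(d['image'][120:280,220:420],(750,600),interpolation=2))
t=load('top7');print(onz(t,533,279,.079), onz(t,519.5,280,.025))
```

```text
t 12.975 pos [ 0.4876 -0.3504  0.1999] yaw 0.15 F [-0.2  0.7 -0.5] w 37.0
dpos [-0.0041, -0.1703, 0.125] turn [-0.0005, 0.0003, 0.0008] q [ 0.09  0.44  0.63  1.77 -0.29  1.03  0.83]
[ 0.48498634 -0.28962202  0.079     ] [ 0.48525862 -0.28778893  0.025     ]
```

View pics/c10.png

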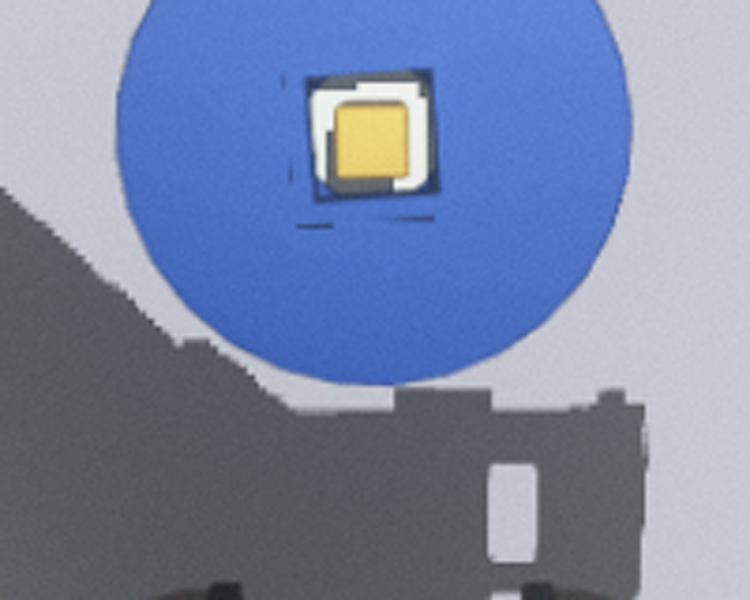

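Nearly overhead view of the stem: tip at crop (372,141), and the collar opening has corners (306,76), (433,69), (440,192), (316,201). Convert these to world.

Run:
```python
from h import *
d=load('wrist10');hsv=cv2.cvtColor(d['image'],cv2.COLOR_BGR2HSV)
f=lambda x,y:(220+x/3.75-.4,120+y/3.75-.4)
def quad(c,z):
    P=np.array([onz(d,*f(*p),z)[:2] for p in c])
    e=[P[(i+1)%4]-P[i] for i in range(4)]
    print(P.mean(0).round(4),'sides',[np.linalg.norm(x).round(4) for x in e],'yaw',[((np.degrees(np.arctan2(x[1],x[0]))+45)%90-45).round(1) for x in e])
quad([(306,76),(433,69),(440,192),(316,201)],.047)
quad([(334,103),(408,101),(409,177),(337,178)],.079)
m=cv2.inRange(hsv,(18,120,150),(32,255,255));m[:120]=0;m[200:]=0;m[:,:290]=0;m[:,350:]=0
v,u=np.nonzero(m);r=cv2.minAreaRect(np.c_[u,v].astype(np.float32));print(r,onz(d,*r[0],.079))
m=cv2.inRange(hsv,(100,120,60),(125,255,255));c=max(cv2.findContours(m,0,2)[0],key=cv2.contourArea)
P=np.array([onz(d,*p[0],.025)[:2] for p in cv2.convexHull(c) if p[0][1]>5],np.float32);print(cv2.minEnclosingCircle(P))
```

```text
[ 0.4862 -0.2892] sides [np.float64(0.0297), np.float64(0.0292), np.float64(0.0294), np.float64(0.0298)] yaw [np.float64(3.2), np.float64(3.6), np.float64(4.3), np.float64(4.3)]
[ 0.486 -0.289] sides [np.float64(0.0157), np.float64(0.0163), np.float64(0.0153), np.float64(0.0161)] yaw [np.float64(1.6), np.float64(1.0), np.float64(0.8), np.float64(2.1)]
((318.5, 157.0), (18.0, 17.0), 90.0) [ 0.48580035 -0.28914286  0.079     ]
((0.48592859506607056, -0.28945192694664), 0.06518291682004929)
```

{"op": "send_rows", "data": {
  "motion": [
    {"delta_pos": [-0.004, -0.153, 0.1], "turn": [0, 0, -0.006], "grip": -0.2},
    {"delta_pos": [-0.004, -0.153, 0.16], "turn": [0, 0, -0.006], "grip": -0.2},
    {"delta_pos": [-0.004, -0.153, 0.2], "turn": [0, 0, -0.006], "grip": -0.2},
    {"delta_pos": [-0.004, -0.153, 0.2], "turn": [0, 0, -0.006], "grip": -0.2}
  ]
}}

```text
time_s: 13.52
ee_pos: [0.4854, -0.2901, 0.1201]
ee_rot: [-3.141, -0.034, 0.002]
force: [0.5, -0.1, 0.3]
gripper_width: 0.4
```

Run:
```python
from h import *
plan([.486,-.289,.047],1.3)
d=grab('wrist','wrist11');s=grab('scene','scene11')
a=cv2.resize(d['image'][190:430,200:440],(480,480));b=cv2.resize(s['image'][130:250,130:250],(480,480),interpolation=2)
cv2.imwrite('pics/c11.png',cv2.resize(np.hstack([a,b]),(800,400)))
```

```text
t 13.525 pos [ 0.4854 -0.2901  0.1201] yaw 1.23 F [ 0.5 -0.1  0.3] w 36.8
dpos [0.0018, -0.0026, 0.1827] turn [-0.0002, 0.0004, -0.0004] q [ 0.03  0.48  0.58  1.92 -0.34  0.85  0.81]
```

View pics/c11.png

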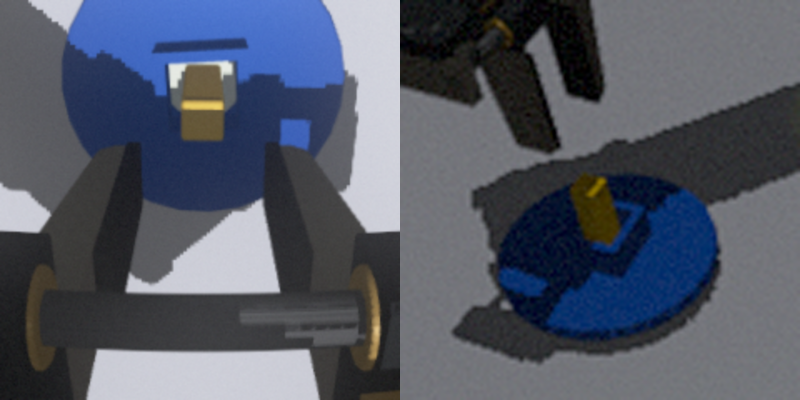

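The stem is centred between the jaws. Descend in steps and close.

{"op": "send_rows", "data": {
  "motion": [
    {"delta_pos": [0.001, -0.003, 0.06], "turn": [0, 0, 0], "grip": -0.2},
    {"delta_pos": [0.001, -0.003, 0.12], "turn": [0, 0, 0], "grip": -0.2},
    {"delta_pos": [0.001, -0.003, 0.16], "turn": [0, 0, 0], "grip": -0.2},
    {"delta_pos": [0.001, -0.003, 0.18], "turn": [0, 0, 0], "grip": -0.2},
    {"delta_pos": [0.001, -0.003, 0.18], "turn": [0, 0, 0], "grip": -0.2},
    {"delta_pos": [0.001, -0.003, 0.18], "turn": [0, 0, 0], "grip": -0.4}
  ]
}}

```text
time_s: 14.38
ee_pos: [0.4864, -0.2901, 0.0493]
ee_rot: [3.141, 0.032, 0.002]
force: [0.7, -0.6, 0.1]
gripper_width: 0.316
```

Run:
```python
from h import *
plan([.486,-.289,.047],1.3)
d=grab('wrist','wrist12');s=grab('scene','scene12')
a=cv2.resize(d['image'][190:430,200:440],(480,480));b=cv2.resize(s['image'][160:240,150:230],(480,480),interpolation=2)
cv2.imwrite('pics/c12.png',cv2.resize(np.hstack([a,b]),(800,400)))
```

```text
t 14.375 pos [ 0.4864 -0.2901  0.0493] yaw 1.15 F [ 0.7 -0.6  0.1] w 29.1
dpos [-0.0009, -0.0027, 0.0057] turn [0.0002, -0.0004, -0.0008] q [ 0.08  0.58  0.51  1.95 -0.42  0.72  0.87]
```

View pics/c12.png

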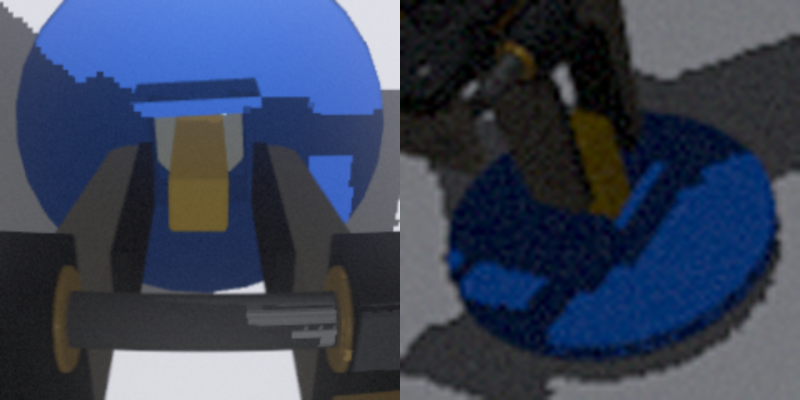

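{"op": "send_rows", "data": {
  "motion": [
    {"delta_pos": [0, -0.002, 0.004], "turn": [0, 0, 0], "grip": -0.4},
    {"delta_pos": [0, -0.002, 0.004], "turn": [0, 0, 0], "grip": -1},
    {"delta_pos": [0, -0.002, 0.004], "turn": [0, 0, 0], "grip": -1},
    {"delta_pos": [0, -0.002, 0.004], "turn": [0, 0, 0], "grip": -1},
    {"delta_pos": [0, -0.002, 0.004], "turn": [0, 0, 0], "grip": -1},
    {"delta_pos": [0, -0.002, 0.004], "turn": [0, 0, 0], "grip": -1}
  ]
}}

```text
time_s: 15.22
ee_pos: [0.4855, -0.2888, 0.047]
ee_rot: [-3.141, -0.032, 0.001]
force: [-2.6, 0.8, 2.4]
gripper_width: 0.174
```

Run:
```python
from h import *
plan([.486,-.289,.047],1.3)
d=load('top7');im=d['image']
g=cv2.GaussianBlur(cv2.cvtColor(im,6),(3,3),0)[205:310,285:385]
cv2.imwrite('pics/c13.png',cv2.resize(im[205:310,285:385],(600,630),interpolation=2)[:600])
```

```text
t 15.225 pos [ 0.4855 -0.2888  0.047 ] yaw 1.16 F [-2.6  0.8  2.4] w 16.0
dpos [0.0012, 0.0006, -0.0001] turn [-0.0001, 0.0002, -0.0008] q [ 0.08  0.59  0.51  1.95 -0.42  0.71  0.87]
```

View pics/c13.png

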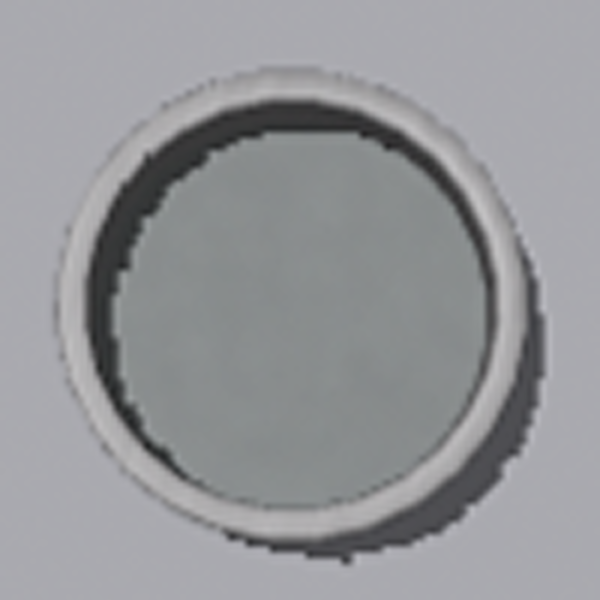

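The stem is gripped (16.0 mm). Measure the canister mouth at rim height.

Run:
```python
from h import *
d=load('top7')
f=lambda x,y:(285+x/6-.4,205+y/6-.4)
for n,l,r,t,b in [('in',85,497,98,510),('out',60,527,67,540)]:
    L,Rr,T,B=[onz(d,*f(*p),.08) for p in [(l,304),(r,304),(291,t),(291,b)]]
    print(n,'x',(T[0]+B[0])/2,T[0]-B[0],'y',(L[1]+Rr[1])/2,L[1]-Rr[1])
d=load('wrist6')
cv2.imwrite('pics/c14.png',cv2.resize(d['image'][160:300,220:420],(800,560),interpolation=2))
```

```text
in x 0.5187285771861596 0.10457094538451456 y 0.011843288293219779 0.10426173110212839
out x 0.5189628658940981 0.12005889132908598 y 0.011222466952429878 0.11817790201982765
```

View pics/c14.png

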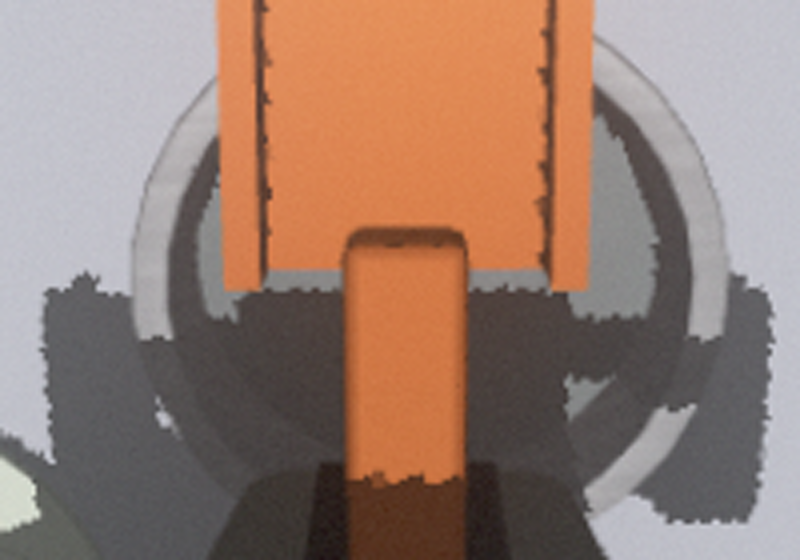

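Run:
```python
from h import *
from scipy.optimize import least_squares
d=load('wrist6')
P=np.array([onz(d,220+x/4-.4,160+y/4-.4,.08)[:2] for x,y in [(132,255),(727,270),(655,85),(190,100),(705,170),(147,190),(693,410),(138,330),(605,513)]])
r=least_squares(lambda p:np.hypot(*(P-p[:2]).T)-p[2],[.518,.011,.06]);print(r.x,r.fun.round(4))
d=load('wrist8')
c=d['image'][150:330,490:640];cv2.imwrite('pics/c15.png',cv2.resize(c,(500,600),interpolation=2))
```

```text
[0.51894492 0.0123195  0.05917353] [ 0.     -0.0001  0.0002  0.0006 -0.0004 -0.0003 -0.0002 -0.0004  0.0005]
```

{"op": "send_rows", "data": {
  "motion": [
    {"delta_pos": [0, 0, -0.01], "turn": [0, 0, 0], "grip": -1},
    {"delta_pos": [0, 0, -0.025], "turn": [0, 0, 0], "grip": -1},
    {"delta_pos": [0, 0, -0.05], "turn": [0, 0, 0], "grip": -1},
    {"delta_pos": [0, 0, -0.05], "turn": [0, 0, 0], "grip": -1}
  ]
}}

```text
time_s: 15.72
ee_pos: [0.4867, -0.2892, 0.068]
ee_rot: [3.14, 0.032, 0.003]
force: [0.8, 0.5, -6.0]
gripper_width: 0.172
```

Run:
```python
from h import *
plan([.5188,.0115,.21],0)
s=grab('scene','scene16');cv2.imwrite('pics/c16.png',cv2.resize(s['image'][130:270,120:260],(600,600),interpolation=2))
```

```text
t 15.725 pos [ 0.4867 -0.2892  0.068 ] yaw 1.17 F [ 0.8  0.5 -6. ] w 15.8
dpos [0.0964, -0.7497, -0.3555] turn [0.0003, -0.0006, 0.0065] q [ 0.07  0.55  0.53  1.94 -0.4   0.75  0.85]
```

View pics/c16.png

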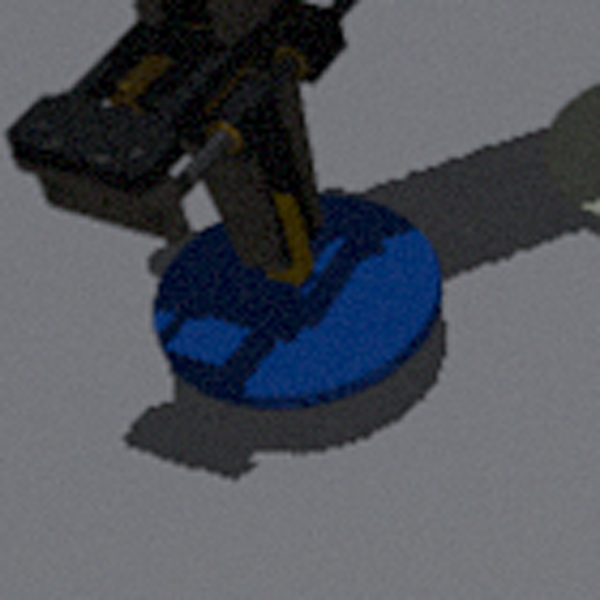

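The lids lift together, level, with the cover resting on the flange. Raise them and carry them at a moderate pace.

{"op": "send_rows", "data": {
  "motion": [
    {"delta_pos": [0, 0, -0.08], "turn": [0, 0, 0], "grip": -1},
    {"delta_pos": [0, 0, -0.18], "turn": [0, 0, 0], "grip": -1},
    {"delta_pos": [0, -0.02, -0.28], "turn": [0, 0, 0], "grip": -1},
    {"delta_pos": [0.01, -0.08, -0.32], "turn": [0, 0, 0], "grip": -1},
    {"delta_pos": [0.02, -0.16, -0.32], "turn": [0, 0, 0], "grip": -1},
    {"delta_pos": [0.03, -0.25, -0.32], "turn": [0, 0, 0], "grip": -1},
    {"delta_pos": [0.04, -0.34, -0.32], "turn": [0, 0, 0], "grip": -1},
    {"delta_pos": [0.05, -0.43, -0.32], "turn": [0, 0, 0], "grip": -1},
    {"delta_pos": [0.06, -0.52, -0.32], "turn": [0, 0, 0], "grip": -1},
    {"delta_pos": [0.08, -0.6, -0.32], "turn": [0, 0, 0], "grip": -1},
    {"delta_pos": [0.09, -0.67, -0.32], "turn": [0, 0, 0], "grip": -1},
    {"delta_pos": [0.096, -0.72, -0.32], "turn": [0, 0, 0], "grip": -1},
    {"delta_pos": [0.096, -0.75, -0.32], "turn": [0, 0, 0], "grip": -1},
    {"delta_pos": [0.096, -0.75, -0.32], "turn": [0, 0, 0], "grip": -1},
    {"delta_pos": [0.096, -0.75, -0.32], "turn": [0, 0, 0], "grip": -1}
  ]
}}

```text
time_s: 17.65
ee_pos: [0.518, 0.0107, 0.195]
ee_rot: [3.141, 0.03, -0.0]
force: [-0.4, -0.3, -4.7]
gripper_width: 0.169
```

Run:
```python
from h import *
plan([.5188,.0118,.155],1.2)
s=grab('scene','scene17');d=grab('wrist','wrist17')
a=cv2.resize(s['image'][130:310,220:400],(600,600),interpolation=2);b=cv2.resize(d['image'],(800,600))
cv2.imwrite('pics/c17.png',cv2.resize(np.hstack([a,b]),(800,343)))
```

```text
t 17.65 pos [0.518  0.0107 0.195 ] yaw 1.09 F [-0.4 -0.3 -4.7] w 15.5
dpos [0.0021, -0.0027, 0.1] turn [0.0002, 0.0, -0.0006] q [-0.53  0.27  0.53  1.96 -0.17  0.95  0.1 ]
```

View pics/c17.png

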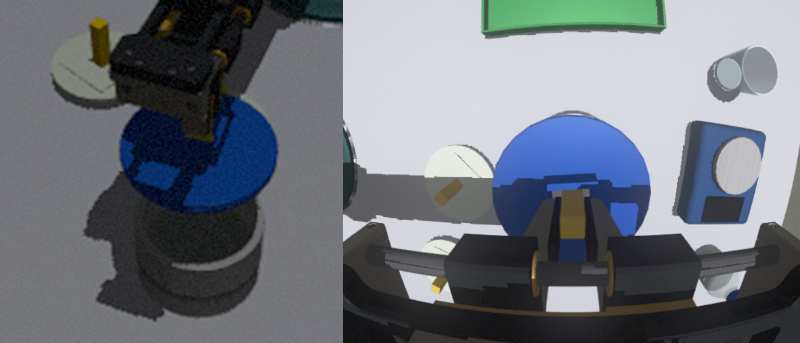

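Run:
```python
from h import *
from scipy.optimize import least_squares
d=load('wrist17');im=d['image'];hsv=cv2.cvtColor(im,cv2.COLOR_BGR2HSV)
m=cv2.inRange(hsv,(100,100,40),(125,255,255));c=max(cv2.findContours(m,0,1)[0],key=cv2.contourArea)[:,0]
z=d['ee'][2]-.022
P=np.array([onz(d,*p,z)[:2] for p in c if p[1]<235]);P=P[np.hypot(*(P-d['ee'][:2]).T)>.05]
r=least_squares(lambda p:np.hypot(*(P-p[:2]).T)-p[2],[.518,.011,.066],loss='soft_l1',f_scale=.001);print(r.x,d['ee'],len(P))
```

```text
[0.51746099 0.00959015 0.064318  ] [0.5180362  0.010648   0.19505863] 241
```

The cover is centred within about 1 mm of the TCP. Align over the mouth and lower.

{"op": "send_rows", "data": {
  "motion": [
    {"delta_pos": [0.003, -0.004, 0.03], "turn": [0, 0, 0], "grip": -1},
    {"delta_pos": [0.003, -0.004, 0.07], "turn": [0, 0, 0], "grip": -1},
    {"delta_pos": [0.003, -0.004, 0.11], "turn": [0, 0, 0], "grip": -1},
    {"delta_pos": [0.003, -0.004, 0.14], "turn": [0, 0, 0], "grip": -1},
    {"delta_pos": [0.003, -0.004, 0.14], "turn": [0, 0, 0], "grip": -1},
    {"delta_pos": [0.003, -0.004, 0.14], "turn": [0, 0, 0], "grip": -1}
  ]
}}

```text
time_s: 18.5
ee_pos: [0.5197, 0.0134, 0.1392]
ee_rot: [3.141, 0.032, 0.001]
force: [-0.4, -0.8, -4.1]
gripper_width: 0.175
```

Run:
```python
from h import *
plan([.5188,.0118,.119],1.2)
s=grab('scene','scene18')
cv2.imwrite('pics/c18.png',cv2.resize(s['image'][130:310,220:400],(600,600),interpolation=2))
```

```text
t 18.5 pos [0.5197 0.0134 0.1392] yaw 1.16 F [-0.4 -0.8 -4.1] w 16.1
dpos [-0.0024, 0.004, 0.0505] turn [0.0, -0.0002, -0.0002] q [-0.51  0.36  0.5   2.01 -0.23  0.83  0.15]
```

View pics/c18.png

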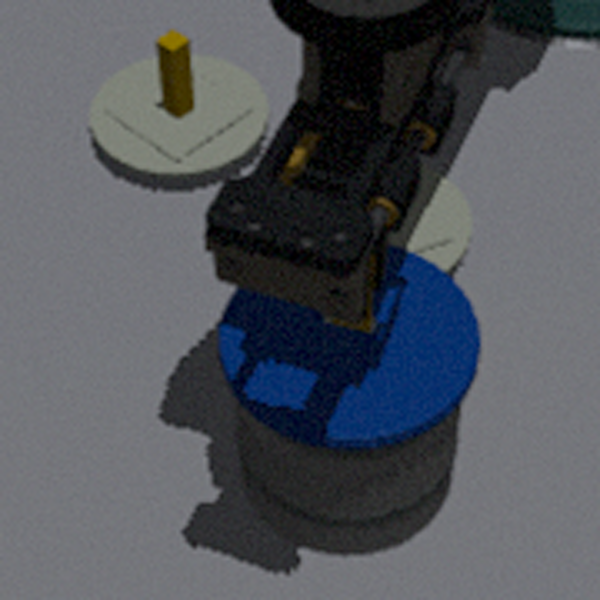

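{"op": "send_rows", "data": {
  "motion": [
    {"delta_pos": [-0.002, 0.003, 0.01], "turn": [0, 0, 0], "grip": -1},
    {"delta_pos": [-0.002, 0.003, 0.016], "turn": [0, 0, 0], "grip": -1},
    {"delta_pos": [-0.002, 0.003, 0.022], "turn": [0, 0, 0], "grip": -1},
    {"delta_pos": [-0.002, 0.003, 0.028], "turn": [0, 0, 0], "grip": -1},
    {"delta_pos": [-0.002, 0.003, 0.034], "turn": [0, 0, 0], "grip": -1},
    {"delta_pos": [-0.002, 0.003, 0.034], "turn": [0, 0, 0], "grip": -1}
  ]
}}

```text
time_s: 19.3
ee_pos: [0.5184, 0.0123, 0.1251]
ee_rot: [3.141, 0.032, -0.001]
force: [0.5, -0.4, -4.3]
gripper_width: 0.169
```

{"op": "send_rows", "data": {
  "motion": [
    {"delta_pos": [0, 0, 0.005], "turn": [0, 0, 0], "grip": -1},
    {"delta_pos": [0, 0, 0.01], "turn": [0, 0, 0], "grip": -1},
    {"delta_pos": [0, 0, 0.015], "turn": [0, 0, 0], "grip": -1},
    {"delta_pos": [0, 0, 0.015], "turn": [0, 0, 0], "grip": -1}
  ]
}}

```text
time_s: 19.8
ee_pos: [0.5184, 0.0123, 0.1192]
ee_rot: [3.141, 0.032, -0.001]
force: [0.8, -0.6, -4.8]
gripper_width: 0.172
```

{"op": "send_rows", "data": {
  "motion": [
    {"delta_pos": [0, 0, 0.004], "turn": [0, 0, 0], "grip": -1},
    {"delta_pos": [0, 0, 0.008], "turn": [0, 0, 0], "grip": -1},
    {"delta_pos": [0, 0, 0.011], "turn": [0, 0, 0], "grip": -1},
    {"delta_pos": [0, 0, 0.011], "turn": [0, 0, 0], "grip": -1}
  ]
}}

```text
time_s: 20.3
ee_pos: [0.5184, 0.0123, 0.1149]
ee_rot: [3.141, 0.032, -0.0]
force: [-0.3, 0.1, -6.4]
gripper_width: 0.174
```

{"op": "send_rows", "data": {
  "motion": [
    {"delta_pos": [0, 0, 0.002], "turn": [0, 0, 0], "grip": -1},
    {"delta_pos": [0, 0, 0.004], "turn": [0, 0, 0], "grip": -1},
    {"delta_pos": [0, 0, 0.004], "turn": [0, 0, 0], "grip": -1}
  ]
}}

```text
time_s: 20.68
ee_pos: [0.5185, 0.0123, 0.1134]
ee_rot: [-3.141, -0.032, 0.0]
force: [0.1, 0.5, -4.2]
gripper_width: 0.176
```

{"op": "send_rows", "data": {
  "motion": [
    {"delta_pos": [0, 0, 0.003], "turn": [0, 0, 0], "grip": -1},
    {"delta_pos": [0, 0, 0.003], "turn": [0, 0, 0], "grip": -1}
  ]
}}

```text
time_s: 20.92
ee_pos: [0.5186, 0.0123, 0.1129]
ee_rot: [-3.141, -0.032, -0.0]
force: [-3.2, -0.8, 4.7]
gripper_width: 0.172
```

```bash
python3 -c "
from h import *
plan([.5188,.0118,.2],1.2)"
```

```text
t 20.925 pos [0.5186 0.0123 0.1129] yaw 1.16 F [-3.2 -0.8  4.7] w 15.8
dpos [0.0004, 0.0012, -0.2177] turn [-0.0002, -0.0, -0.0002] q [-0.49  0.4   0.49  2.03 -0.26  0.78  0.18]
```

The force changed from −4 to +4.7 N at exactly the expected height, so the lid is seated. Release and rise straight up.

{"op": "send_rows", "data": {
  "motion": [
    {"delta_pos": [0, 0, 0], "turn": [0, 0, 0], "grip": -0.3},
    {"delta_pos": [0, 0, 0], "turn": [0, 0, 0], "grip": -0.3},
    {"delta_pos": [0, 0, 0], "turn": [0, 0, 0], "grip": -0.3},
    {"delta_pos": [0, 0, -0.03], "turn": [0, 0, 0], "grip": -0.3},
    {"delta_pos": [0, 0, -0.1], "turn": [0, 0, 0], "grip": -0.3},
    {"delta_pos": [0, 0, -0.22], "turn": [0, 0, 0], "grip": -0.3},
    {"delta_pos": [0, 0.15, -0.35], "turn": [0, 0, 0], "grip": 0.3},
    {"delta_pos": [0, 0.15, -0.35], "turn": [0, 0, 0], "grip": 0.3},
    {"delta_pos": [0, 0.15, -0.35], "turn": [0, 0, 0], "grip": 0.3}
  ]
}}

```text
time_s: 22.05
ee_pos: [0.52, -0.0483, 0.253]
ee_rot: [-3.141, -0.029, -0.003]
force: [-0.3, 0.3, -1.0]
gripper_width: 0.644
```

Run:
```python
from h import *
plan([.5188,.0118,.2],1.2)
s=grab('scene','scene19');d=grab('wrist','wrist19')
a=cv2.resize(s['image'][130:310,220:400],(600,600),interpolation=2);b=cv2.resize(d['image'],(800,600))
cv2.imwrite('pics/c19.png',cv2.resize(np.hstack([a,b]),(800,343)))
cv2.imwrite('pics/c19b.png',cv2.resize(d['image'][100:280,200:440],(800,600),interpolation=2))
```

```text
t 22.05 pos [ 0.52   -0.0483  0.253 ] yaw 1.06 F [-0.3  0.3 -1. ] w 59.2
dpos [-0.0004, -0.1501, 0.1326] turn [-0.0002, -0.0006, -0.0008] q [-0.47  0.21  0.58  1.9  -0.13  1.07  0.18]
```

View pics/c19.png

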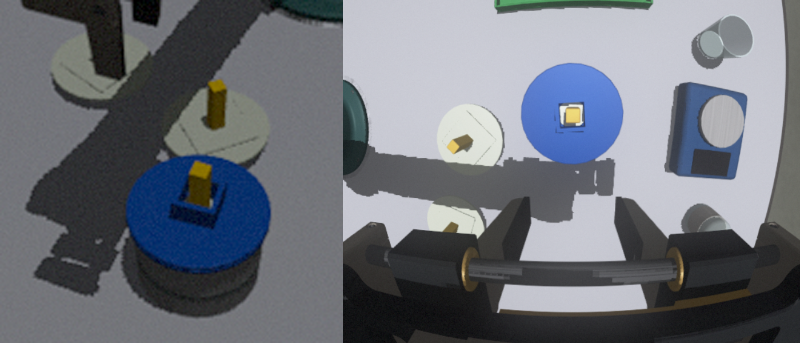

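View pics/c19b.png

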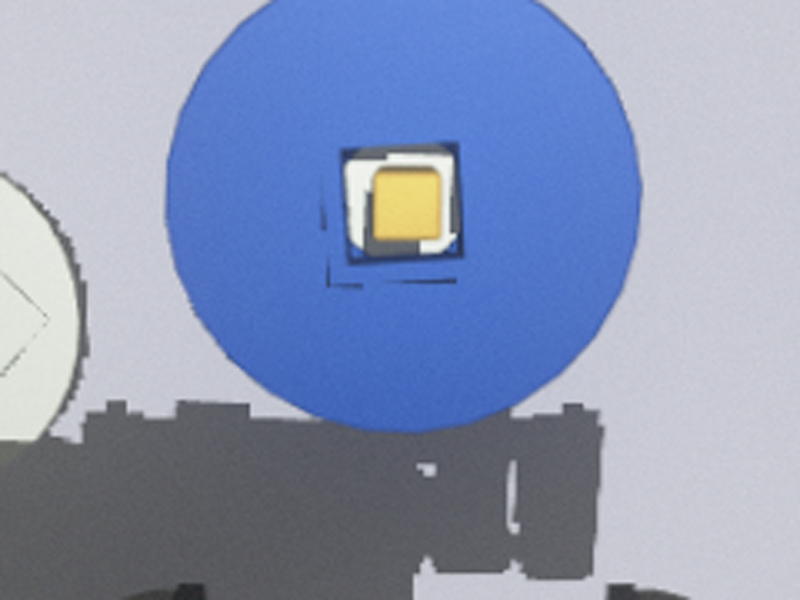

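The lids look level and seated. Measure the collar (opening corners (342,149), (457,143), (463,255), (350,263)) and the stem tip.

Run:
```python
from h import *
d=load('wrist19')
f=lambda x,y:(200+x*.3-.35,100+y*.3-.35)
def quad(c,z):
    P=np.array([onz(d,*f(*p),z)[:2] for p in c])
    e=[P[(i+1)%4]-P[i] for i in range(4)]
    print(P.mean(0).round(4),'sides',[np.linalg.norm(x).round(4) for x in e],'yaw',[((np.degrees(np.arctan2(x[1],x[0]))+45)%90-45).round(1) for x in e])
quad([(342,149),(457,143),(463,255),(350,263)],.113)
quad([(373,170),(440,169),(441,241),(373,241)],.145)
```

```text
[0.5182 0.0105] sides [np.float64(0.029), np.float64(0.0287), np.float64(0.0289), np.float64(0.0293)] yaw [np.float64(4.1), np.float64(4.5), np.float64(5.2), np.float64(4.7)]
[0.5191 0.0116] sides [np.float64(0.0152), np.float64(0.0165), np.float64(0.0155), np.float64(0.0163)] yaw [np.float64(2.0), np.float64(2.1), np.float64(1.1), np.float64(0.9)]
```

{"op": "send_rows", "data": {
  "motion": [
    {"delta_pos": [-0.001, -0.148, 0], "turn": [0, 0, -0.019], "grip": 0.3},
    {"delta_pos": [-0.001, -0.148, 0.08], "turn": [0, 0, -0.019], "grip": 0.3},
    {"delta_pos": [-0.001, -0.148, 0.18], "turn": [0, 0, -0.019], "grip": 0.3},
    {"delta_pos": [-0.001, -0.148, 0.26], "turn": [0, 0, -0.019], "grip": 0.3},
    {"delta_pos": [-0.001, -0.148, 0.3], "turn": [0, 0, -0.019], "grip": 0.3},
    {"delta_pos": [-0.001, -0.148, 0.3], "turn": [0, 0, -0.019], "grip": 0.3}
  ]
}}

```text
time_s: 22.9
ee_pos: [0.5171, 0.012, 0.1308]
ee_rot: [3.138, 0.127, -0.005]
force: [0.9, 0.2, 1.1]
gripper_width: 0.651
```

Run:
```python
from h import *
plan([.5184,.011,.093],4.5)
s=grab('scene','scene20');d=grab('wrist','wrist20')
a=cv2.resize(s['image'][150:290,250:390],(600,600),interpolation=2);b=cv2.resize(d['image'],(800,600))
cv2.imwrite('pics/c20.png',cv2.resize(np.hstack([a,b]),(800,343)))
```

```text
t 22.9 pos [0.5171 0.012  0.1308] yaw 4.64 F [0.9 0.2 1.1] w 59.9
dpos [0.0034, 0.0028, 0.0946] turn [0.0002, 0.0011, 0.0008] q [-0.5   0.37  0.5   2.02 -0.24  0.82  0.22]
```

View pics/c20.png

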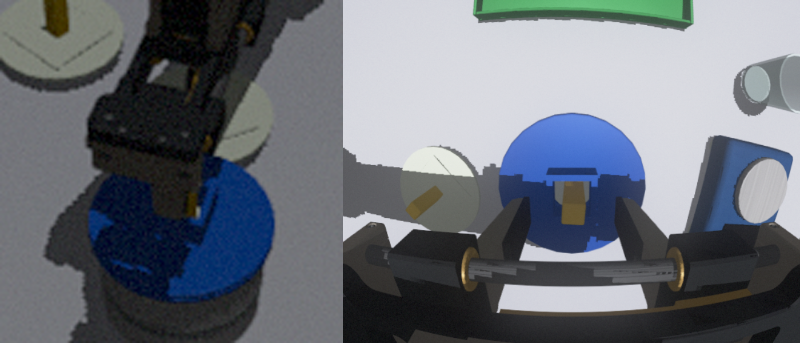

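{"op": "send_rows", "data": {
  "motion": [
    {"delta_pos": [0.003, 0.002, 0.04], "turn": [0, 0, 0], "grip": 0.3},
    {"delta_pos": [0.003, 0.002, 0.07], "turn": [0, 0, 0], "grip": 0.3},
    {"delta_pos": [0.003, 0.002, 0.085], "turn": [0, 0, 0], "grip": 0.3},
    {"delta_pos": [0.003, 0.002, 0.092], "turn": [0, 0, 0], "grip": 0.3},
    {"delta_pos": [0.003, 0.002, 0.092], "turn": [0, 0, 0], "grip": 0.3}
  ]
}}

```text
time_s: 23.62
ee_pos: [0.5194, 0.0107, 0.0953]
ee_rot: [3.139, 0.126, -0.0]
force: [0.4, 0.4, -0.3]
gripper_width: 0.651
```

Run:
```python
from h import *
plan([.5184,.011,.093],4.5)
s=grab('scene','scene21');d=grab('wrist','wrist21')
a=cv2.resize(s['image'][180:280,270:370],(600,600),interpolation=2);b=cv2.resize(d['image'],(800,600))
cv2.imwrite('pics/c21.png',cv2.resize(np.hstack([a,b]),(800,343)))
```

```text
t 23.625 pos [0.5194 0.0107 0.0953] yaw 4.58 F [ 0.4  0.4 -0.3] w 59.9
dpos [-0.0025, -0.0009, 0.0058] turn [0.0, 0.0, 0.0005] q [-0.47  0.43  0.47  2.04 -0.28  0.74  0.26]
```

View pics/c21.png

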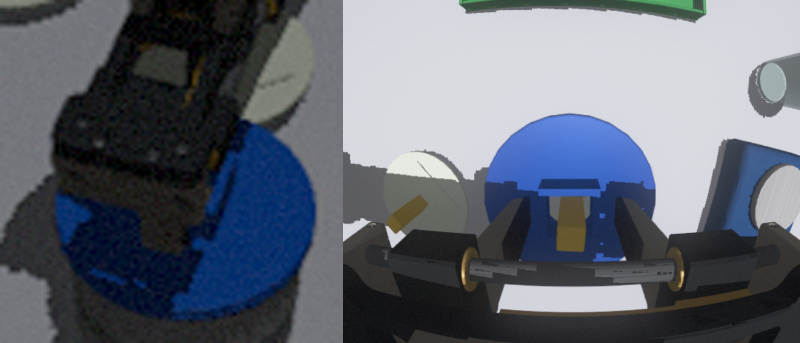

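{"op": "send_rows", "data": {
  "motion": [
    {"delta_pos": [-0.002, 0, 0.005], "turn": [0, 0, 0], "grip": 0.3},
    {"delta_pos": [-0.002, 0, 0.005], "turn": [0, 0, 0], "grip": -0.05},
    {"delta_pos": [-0.002, 0, 0.005], "turn": [0, 0, 0], "grip": -1},
    {"delta_pos": [-0.002, 0, 0.005], "turn": [0, 0, 0], "grip": -1},
    {"delta_pos": [-0.002, 0, 0.005], "turn": [0, 0, 0], "grip": -1},
    {"delta_pos": [-0.002, 0, 0.005], "turn": [0, 0, 0], "grip": -1}
  ]
}}

```text
time_s: 24.48
ee_pos: [0.5184, 0.0107, 0.0934]
ee_rot: [-3.139, -0.126, 0.001]
force: [-1.4, -0.3, 1.9]
gripper_width: 0.435
```

Run:
```python
from h import *
plan([.5184,.011,.093],4.5)
```

```text
t 24.475 pos [0.5184 0.0107 0.0934] yaw 4.59 F [-1.4 -0.3  1.9] w 40.0
dpos [-0.0001, -0.0006, 0.0011] turn [-0.0, 0.0001, 0.0005] q [-0.47  0.43  0.47  2.04 -0.28  0.74  0.26]
```

The collar is gripped at 40.0 mm. Lift slowly and straight.

{"op": "send_rows", "data": {
  "motion": [
    {"delta_pos": [0, 0, -0.01], "turn": [0, 0, 0], "grip": -1},
    {"delta_pos": [0, 0, -0.025], "turn": [0, 0, 0], "grip": -1},
    {"delta_pos": [0, 0, -0.045], "turn": [0, 0, 0], "grip": -1},
    {"delta_pos": [0, 0, -0.07], "turn": [0, 0, 0], "grip": -1},
    {"delta_pos": [0, 0, -0.07], "turn": [0, 0, 0], "grip": -1}
  ]
}}

```text
time_s: 25.1
ee_pos: [0.5194, 0.0108, 0.1225]
ee_rot: [-3.139, -0.126, -0.004]
force: [0.2, -0.1, -2.3]
gripper_width: 0.428
```

Run:
```python
from h import *
plan([.5184,.011,.245],4.5)
s=grab('scene','scene22');d=grab('wrist','wrist22')
a=cv2.resize(s['image'][150:290,250:390],(600,600),interpolation=2);b=cv2.resize(d['image'],(800,600))
cv2.imwrite('pics/c22.png',cv2.resize(np.hstack([a,b]),(800,343)))
```

```text
t 25.1 pos [0.5194 0.0108 0.1225] yaw 4.59 F [ 0.2 -0.1 -2.3] w 39.4
dpos [-0.0019, -0.0007, -0.3062] turn [-0.0001, -0.0007, 0.0005] q [-0.49  0.38  0.49  2.02 -0.25  0.79  0.23]
```

View pics/c22.png

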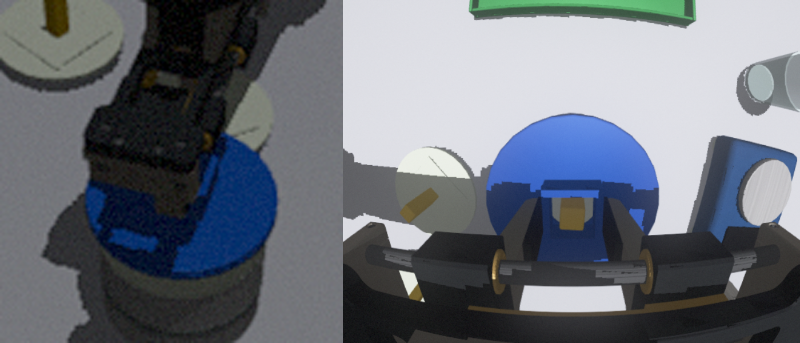

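The cover rises alone. The wrist force of −2.3 N roughly matches 0.18 kg, and the white flange stays on the canister. Continue up.

{"op": "send_rows", "data": {
  "motion": [
    {"delta_pos": [0, 0, -0.03], "turn": [0, 0, 0], "grip": -1},
    {"delta_pos": [0, 0, -0.07], "turn": [0, 0, 0], "grip": -1},
    {"delta_pos": [0, 0, -0.12], "turn": [0, 0, 0], "grip": -1},
    {"delta_pos": [0, 0, -0.18], "turn": [0, 0, 0], "grip": -1},
    {"delta_pos": [0, 0, -0.24], "turn": [0, 0, 0], "grip": -1},
    {"delta_pos": [0, 0, -0.3], "turn": [0, 0, 0], "grip": -1},
    {"delta_pos": [0, 0, -0.32], "turn": [0, 0, 0], "grip": -1},
    {"delta_pos": [0, 0, -0.32], "turn": [0, 0, 0], "grip": -1},
    {"delta_pos": [0, 0, -0.32], "turn": [0, 0, 0], "grip": -1}
  ]
}}

```text
time_s: 26.32
ee_pos: [0.518, 0.0107, 0.2486]
ee_rot: [3.139, 0.126, -0.002]
force: [0.0, 0.6, -2.8]
gripper_width: 0.432
```

Run:
```python
from h import *
plan([.5184,.011,.25],4.5)
s=grab('scene','scene23');t=grab('top','top23')
cv2.imwrite('pics/c23.png',np.hstack([cv2.resize(s['image'],(400,300)),cv2.resize(t['image'],(400,300))]))
cv2.imwrite('pics/c23b.png',cv2.resize(s['image'][120:300,220:400],(600,600),interpolation=2))
```

```text
t 26.325 pos [0.518  0.0107 0.2486] yaw 4.59 F [ 0.   0.6 -2.8] w 39.7
dpos [0.0011, -0.0006, -0.0035] turn [0.0001, 0.0005, 0.0005] q [-0.56  0.21  0.55  1.91 -0.12  1.06  0.12]
```

View pics/c23.png

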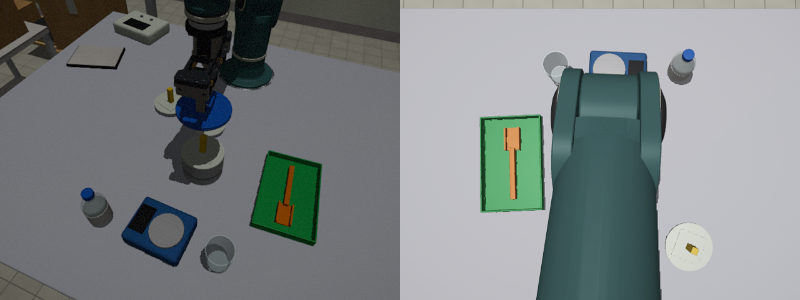

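View pics/c23b.png

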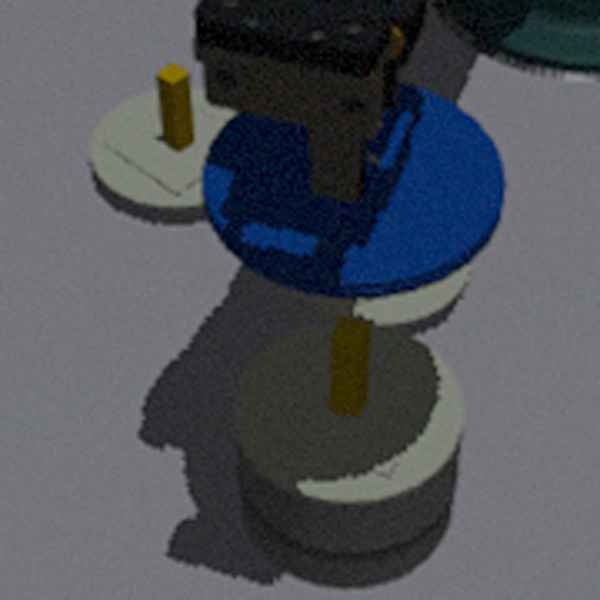

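The inner lid is flush on the canister with its stem upright. The cover is held well above it, and the scoop is flat in the tray. Hand in.

```bash
python3 -c "
from h import *
s=ctrl.state();print(s['gripper_width']*92,s['dq'].round(3));print(ctrl.hand_in())"
```

```text
39.793674717746335 [ 0.    -0.    -0.    -0.002  0.001  0.    -0.001]
the job is handed in; nothing more can be done
None
```

All three steps are done in the order asked, and I handed the job in at about 26 s of the 67 s allowed.

- **Scoop:** it lies flat inside the green tray, along the long side.
- **Nested lids:** I carried both together by the stem and lowered them into the canister. Contact came at the expected seating height, with the force changing from −4 N to about +5 N, and then I let go of the stem.
- **Cover:** I lifted it alone by its collar, about 155 mm. By calculation its lower rim is about 90 mm above the stem's tip. The gripper still holds it over the canister at 39.8 mm opening, with the arm still.

**Last checks:** the final pictures show the inner lid flush on the rim with its stem upright. The bottle and beaker look unmoved. The arm hid part of the balance and all of the canister from the top camera, so I judged those from the scene camera only.

**What disagreed:** `ctrl.tip_extent` says the fingertips are 22 mm ahead of the TCP, but the pictures put them about 6 mm behind it. Because of this, the first two tries at the scoop closed on air above the handle without moving it. I corrected for the offset in every later grasp.

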